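Clear an empty tin through the recycling tip tray

ROBOT

A 6-joint arm with a two-finger parallel gripper is mounted at the origin on the work surface. World frame = base frame: x ahead of the robot, y to its left, z up, the work surface at z = 0. Lengths are in mm, angles in rad, forces in N, time in s.
With the tool pointing down it reaches from about 325 to 925 mm from the base axis. Payload 3.1 kg.
Tool frame: the origin (TCP) lies midway between the tips of the shut fingers; the grasp point (between the pads) lies 19 mm behind it (tcp_to_grasp is the distance from the TCP to the grasp point, in mm); z points along the fingers, y is the line along which they close (so a half turn about z gives the same grasp; the last joint's range is limited). The gripper opens to 85 mm and grips with 20 to 120 N. Pads are 22 mm wide; open, the fingers measure 114 mm over their backs; the gripper's body (76 mm by 85 mm) begins 54 mm behind the grasp point. The pads swing forward as they close: fully open they stand 13 mm farther back than shut.
Start: joints at [-1.422, 0.217, 1.613, -0, 1.311, -0.112], TCP at [161.179, -603.871, 199.2] pointing down, gripper open.
Joint ranges: [-2.75, 2.75], [-0.78, 2.1], [0.31, 2.55], [-1.13, 4.27], [0.13, 2.63], [-2.58, 2.58]. Speed limits (rad/s): [2.79, 2.79, 3.14, 3.14, 3.14, 3.14].

INTERFACE

Orientations are given as [roll, pitch, yaw] about the fixed x, y, z axes, in that order (R = Rz(yaw) Ry(pitch) Rx(roll)).
In Python, from bench import state, camera, close_job, silhouettes, tcp_to_grasp gives the robot as it stands.
- The arm moves only by the tool play_rows, never from a script. Its argument "targets" is a list of rows, each a list of 3 entries, a list of its own where there are three numbers: the opening, from -1 (shut) to 1 (fully open), then the shift along the tool's x, y, z scaled (see below), then the turn, a rotation vector about the tool's x, y, z scaled (see below). A call has 1 to 12 rows; each row is the pose to reach, as a shift and turn from the pose commanded when the call began, along the tool's axes at that moment; what a row does not reach only later rows make up. The controller multiplies each number of a shift by 200 mm and each number of a turn by 90 degrees. A row lasts 1/12 s, in which the tool goes at most 41.7 mm and 7.16 degrees, less where a joint would pass 70% of its speed; a pose out of reach is approached as far as the arm can. A call with a number of a shift or a turn outside -1 to 1 is refused whole. A call with a gripper value outside its range is refused whole. The fingers move at their own pace and stop on an object; "grip_force" is the grip in N (left out, the last holds). Time passes only in rows, so rows that repeat a pose let the fingers close. It gives the time, the measured TCP pose, the force, the opening and the grip force at its end, in the units of the state.
- state(): the state, without advancing time (a new reading comes with each control period).
- camera(name): name is "scene" or "top"; returns a dict with "pixels" (400x640x3 uint8, red, green, blue), "range_z" (400x640 float32, mm along the optical axis (not along the pixel's ray), 0 where there is no reading), "fx", "fy", "cx", "cy" (pixels), "k1" (the pictures are not rectified: a ray, as slopes to the right and down, at radius r is drawn at 1 + k1 r^2 times it, then the intrinsics apply), "rvec" (rotation vector, rad) and "tvec" (3), from world to camera coordinates, as OpenCV has them. Camera axes: x right, y down, z forward; pixel columns grow to the right and rows downward; lengths in mm; the calibration is good to about 2 mm. A picture is of the moment at which its call begins.
- close_job(): hands the job in; it is judged then, once.
Trained networks look in a picture, given as the dict that the camera call returned (one of the last four; its "shot" number tells which), for a name from the list of things; names that differ only in an ending like _2 or _b are one class to them, and where a whole thing is asked for, a point or a joint stands for the part that bears it (a point fixed in the world has none). Each returns a list of dicts, best first, with "score" (0 to 1); they miss things now and then, are a little off and sometimes report something else, mostly with a low value. They report only what shows in the picture. A call takes as long as a camera call. They do not tell look-alikes from the thing itself.
- silhouettes(label, picture): "pixels" (400x640 bool, what is visible of it) and "xy" ([column, row] in pixels, amid what is visible of it).
The state is a dict: "clock": time; "qpos": joint angles; "qvel": joint speeds; "tau": joint torques, N m; "eef_pos": TCP position; "tool_rot": TCP orientation; "force": force on the tool from outside, world axes, zero at the start; "wrist_torque": the same for the moment, N m; "finger_gap": opening from 0.0 (shut) to 1.0 (fully open); "grip_force": force on a finger pad.
Only numpy, scipy, OpenCV 4.12 (cv2) and the standard library are available. Lean on these libraries where they do the work, as an engineer would, in place of code of your own. Each camera call takes 0.05 s, during which the arm holds its last target. There are 200 camera calls.

TASK

The long square steel tin lying half under the low pine shelf is empty: draw it out by its free end, let it lie on the table clear of the shelf, then take it again by its middle and lay it in the tipping tray over the recycling bin, setting it down rather than dropping it. Then tip the tray over past its catch by the wooden bar so that the tin slides into the bin, and lead the empty tray gently back by the bar, never letting it fall, until it is fully home past the catch; let go and leave everything else where it is.

Things in the scene. Friction and masses are not known exactly. Their poses are not given: they have to be found in the camera images.
- tin_center (a point): the empty tin, a closed square steel box 170 mm long (its x axis), 46 x 46 mm in section, about 0.13 kg; this is its centre. At the start it lies flat on the table, square to the shelf's front edge (within 4 degrees), in the left or right half (a small tub in the other), 65 to 72 mm of it in front of the edge, the rest with its middle under the board: it can only be drawn out level
- shelf: low pine shelf, fixed: board 340 mm wide (its y), 160 mm deep (its x), top 77 and underside 62 mm above the table, on two end panels 16 mm thick; open at its front, which faces its own -x, front edge at x = -80 mm. Origin on the table under the board's centre
- station: recycling station, fixed: open steel bin (170 mm along x, 204 along y, walls 62 mm high, 4 thick, centred at x = +35 mm) between two plywood panels 145 mm high that carry the tray's hinge. Origin on the table below the hinge line, midway between the panels; x is the level direction in which the tray tips (away from the robot), y runs along the hinge
- bin_floor (a point): centre of the bin's inner floor, 4 mm above the table; axes as the station's
- tray (a point): sheet-steel tipping tray: middle of the tin's place, on its inner floor, 127 mm above the table at home. Axes turn with it: x to the open lip (at +41 mm, no wall), y along the hinge, z up. Floor level at home, 185 mm inside along y; rear wall inner face at x = -49 mm, 67 high. End cheeks 92 mm high foul a gripper that holds the tin near an end; the tin lies along y, put in from above
- hinge (a point): point on the hinge axis, 130 mm above the table, in line with the bar's centre (same y in the station); does not move; axes as the station's
- bar (a point): centre of the wooden bar that works the tray: round, 14 mm thick, 70 mm long, parallel to the station's y, on an arm outside the tray's +y end, 110 mm from the hinge axis. At joint 0 the arm leans 0.62 rad from upright to the station's -x; it swings over to +x. 30 mm of bar are clear on either side; it can be pinched from above and turns between the fingers
- skip (a joint): tray angle, rad: 0 home (at a stop), 1.3 fully tipped (at a stop). A spring catch resists with up to about 8 N at the bar from 0.05 to 0.25 on the way out, then gives; on the way back it resists from 0.46 to 0.25 (about 6 N), then snaps home. Left alone empty, the tray falls back onto the catch from below about 1.0 and stays tipped beyond; the tin slides out by about 0.9
- small_tub: bystander: lidded plastic tub 70 x 50 x 50 mm, half under the shelf; origin under its centre
- loaf_tin: bystander: dark loaf tin 190 x 85 x 60 mm standing on the shelf; origin under its centre
- lidded_tub: bystander: lidded plastic tub 150 x 110 x 80 mm on the table; origin under its centre
- mug: bystander: white mug, 80 mm wide, 95 mm high; origin under its centre
- spoon: bystander: wooden spoon, 240 mm, lying on the table
- pastry_brush: bystander: brush, 200 mm, lying on the table
- whisk: bystander: balloon whisk, 250 mm, lying on the table
Not all that is in view belongs to the job. What is shaped like the part that bears tin_center but blue or green is not meant.

How it is judged:
By the outcome, as a careful person would: the job done as asked, in the order asked, and still so for the second after the job is handed in, with the robot touching nothing.
It also fails if it takes over 70 s, if anything falls off the work surface, if the arm or the gripper's body presses on something with over 40 N, if the wrist force passes 120 N, or if a joint passes its speed limit or range.

## Working session

There is one attempt and no reset: what is moved stays moved. The work goes in short steps, Python scripts to look and compute and a tool call to move; the robot and the scene stay as the last step left them, time stands still between calls to the robot, and variables do not carry over. Pictures are saved under pics/ and viewed, at most 10 in all, crops included, and the job is handed in when it is done.

Besides the shell and the picture viewer there is one more tool, called after "Emit:" by a JSON object that holds its "method" and its "body". play_rows: Moves the arm, as the interface text tells. Shifts and turns lie within -1 to 1; 1 stands for 200 mm of shift or 90 degrees of turn. Its arguments: {"type":"object","properties":{"targets":{"type":"array","items":{"type":"array"}},"grip_force":{"type":"number"}},"required":["targets"]}

```bash
mkdir -p pics; ls
cat > h.py <<'E'
import numpy as np, cv2, json
from bench import state, camera, close_job, silhouettes, tcp_to_grasp
from scipy.spatial.transform import Rotation as Rn
def world(p, cols, rows, z=None):
    """pixels -> world points by depth image"""
    cols=np.asarray(cols,float); rows=np.asarray(rows,float)
    xd=(cols-p['cx'])/p['fx']; yd=(rows-p['cy'])/p['fy']
    x,y=xd.copy(),yd.copy()
    for _ in range(20):
        f=1+p['k1']*(x*x+y*y); x,y=xd/f,yd/f
    R=cv2.Rodrigues(np.array(p['rvec'],float))[0]; t=np.array(p['tvec'],float).ravel()
    d=np.stack([x,y,np.ones_like(x)],-1)
    if z is None:
        Z=p['range_z'][rows.astype(int),cols.astype(int)]
        w=(d*Z[...,None]-t)@R
        w[Z<=0]=np.nan
        return w
    c=-t@R; dw=d@R
    return c+dw*((z-c[2])/dw[...,2])[...,None]
def maskpts(p,m):
    r,c=np.nonzero(m); return world(p,c,r)
def save(n,img): cv2.imwrite('pics/'+n+'.png',img[...,::-1])
E
python3 - <<'E'
from h import *
print(state(), tcp_to_grasp)
ps={n:camera(n) for n in('scene','top')}
img=np.vstack([ps['scene']['pixels'],ps['top']['pixels']])
for n in ps:
    save(n,ps[n]['pixels'])
    for l in ['tin_center','shelf','station','tray','bar','small_tub','loaf_tin','lidded_tub','mug','spoon','pastry_brush','whisk']:
        for s in silhouettes(l,ps[n])[:3]:
            w=maskpts(ps[n],s['pixels'])
            print(n,l,round(s['score'],2),np.round(s['xy']),s['pixels'].sum(),np.round(np.nanmedian(w,0)),np.round(np.nanpercentile(w,3,axis=0)),np.round(np.nanpercentile(w,97,axis=0)))
E
```

```text
pics
{'clock': 0.0, 'qpos': array([-1.42223472e+00,  2.17751763e-01,  1.61493566e+00, -2.74912765e-05,
        1.31128398e+00, -1.12220167e-01]), 'qvel': array([ 5.60752390e-05, -5.36043279e-05,  1.13687933e-03, -7.68811910e-04,
        7.76337388e-04, -1.64031642e-03]), 'tau': array([-5.55964543e-04, -3.96845841e+01, -3.03852725e+01, -2.92141331e-04,
        9.89886787e-03, -1.28905816e-05]), 'eef_pos': array([ 161.0156042 , -602.98290627,  197.8690402 ]), 'tool_rot': array([-3.13922589e+00, -2.39996699e-04,  2.60788580e-01]), 'force': array([ 0.41504243, -0.2409759 ,  0.84816741]), 'wrist_torque': array([ 0.01253285,  0.01834149, -0.00047711]), 'grip_force': 0.0, 'finger_gap': 0.9989038515227208} 18.700000000000003
scene tin_center 0.92 [371. 202.] 1017 [358. -23.  40.] [277. -76.   4.] [424.  28.  49.]
scene tin_center 0.76 [451. 260.] 338 [494. 273.  45.] [465. 252.   8.] [535. 300.  75.]
scene tin_center 0.59 [490. 218.] 1234 [258. 319.  40.] [212. 243.   5.] [297. 394.  49.]
scene shelf 0.61 [451. 295.] 3755 [644. 308.  78.] [448. 218.  30.] [708. 498.  80.]
scene station 0.75 
[... 1883 characters left out ...]
.59 [303. 117.] 1825 [788. -36.  80.] [ 738. -106.    9.] [853.  36.  88.]
top lidded_tub 0.24 [202. 211.] 355 [489. 284.  46.] [463. 249.   7.] [518. 320.  55.]
top mug 0.71 [379. 181.] 4358 [ 572. -272.  125.] [ 505. -377.   -1.] [ 684. -146.  221.]
top mug 0.58 [260. 143.] 682 [725. 105.  41.] [673.  66.   1.] [754. 138.  98.]
top spoon 0.88 [297. 182.] 429 [588. -19.  14.] [479. -32.   1.] [706.   7.  25.]
top pastry_brush 0.61 [459. 230.] 619 [ 434. -541.   19.] [ 335. -585.    3.] [ 498. -484.   27.]
top pastry_brush 0.3 [382. 188.] 2436 [ 549. -273.  130.] [ 504. -369.  120.] [ 598. -126.  225.]
top whisk 0.86 [366. 134.] 364 [ 744. -240.   37.] [ 731. -382.   -1.] [ 768. -146.   49.]
```

View pics/scene.png

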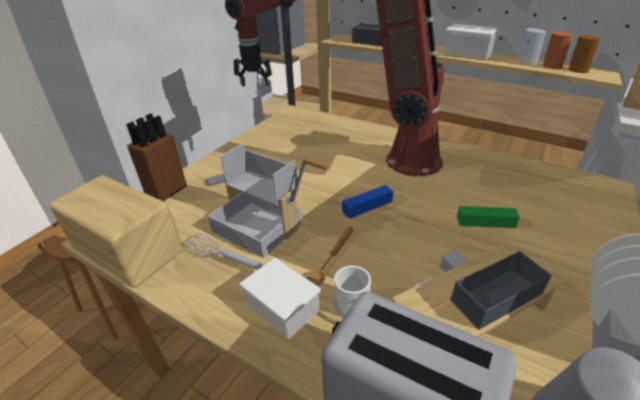

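View pics/top.png

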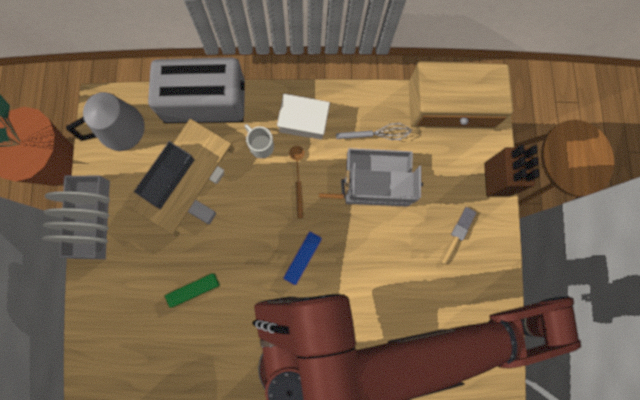

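The scene shows a grey stub at scene (452,260) / top (203,211), under the shelf's front edge. The look-alikes are blue at scene (368,202) / top (303,258) and green at scene (488,217) / top (192,290). The white small tub is at top (217,175). I choose the grey stub. The bar shows at scene (315,163) / top (332,196), at the tray's left end.

Run:
```python
from h import *
t=camera('top'); s=camera('scene')
c=t['pixels'][110:250,110:250]; d=s['pixels'][225:325,380:580]
a=cv2.resize(c,(560,560),interpolation=cv2.INTER_CUBIC)
save('crop1',a)
# all-pixel clouds
H,W=400,640; cc,rr=np.meshgrid(np.arange(W),np.arange(H))
wt=world(t,cc,rr); ws=world(s,cc,rr)
def best(l,p,i=0): return silhouettes(l,p)[i]['pixels']
def rect(w,name):
    w=w[~np.isnan(w).any(1)]; 
    r=cv2.minAreaRect(w[:,:2].astype(np.float32)); print(name,len(w),np.round(r[0],1),np.round(r[1],1),round(r[2],2),'medz',np.median(w[:,2]).round(1), 'corners',np.round(cv2.boxPoints(r)).tolist())
for n,p,w in(('top',t,wt),('scene',s,ws)):
    z=w[...,2]
    m=best('shelf',p); m=cv2.erode(m.astype(np.uint8),np.ones((2,2)))>0
    rect(w[m&(abs(z-78)<6)],n+' shelf')
    for q in silhouettes('tin_center',p):
        m=q['pixels']; mm=np.nanmedian(w[m],0)
        if mm[0]>440 and mm[1]>200: rect(w[m&(abs(z-46)<5)],n+' tin'); 
    # bar: points high near station left
    m=(z>205)&(z<240)&(w[...,0]>440)&(w[...,0]<620)&(w[...,1]<0)&(w[...,1]>-450)
    hsv=cv2.cvtColor(p['pixels'],cv2.COLOR_RGB2HSV); k=m&(hsv[...,1]>90)
    rect(w[k],n+' bar'); 
    m=best('station',p)
    rect(w[m],n+' station all')
    k=m&(abs(z-127)<5); rect(w[k],n+' floor z127')
    k=m&(abs(z-145)<4); rect(w[k],n+' z145')
```

```text
top shelf 2915 [598.4 344.9] [157.9 333.5] 58.55 medz 78.0 corners [[415.0, 364.0], [699.0, 191.0], [782.0, 325.0], [497.0, 499.0]]
top tin 253 [491.2 285.4] [72.4 42.5] 59.2 medz 46.3 corners [[454.0, 265.0], [491.0, 243.0], [528.0, 306.0], [492.0, 327.0]]
top bar 126 [ 509.4 -113.8] [70.1 17.3] 89.83 medz 225.4 corners [[501.0, -149.0], [518.0, -149.0], [518.0, -79.0], [501.0, -79.0]]
top station all 4252 [ 602.3 -251.4] [202.8 340.6] 0.12 medz 125.3 corners [[501.0, -81.0], [501.0, -422.0], [704.0, -421.0], [703.0, -81.0]]
top floor z127 1290 [ 553.7 -275.4] [234.7  95.5] 87.11 medz 127.7 corners [[500.0, -390.0], [595.0, -395.0], [607.0, -161.0], [512.0, -156.0]]
top z145 93 [ 552.3 -268.8] [240.6  92.5] 87.51 medz 144.8 corners [[501.0, -387.0], [593.0, -391.0], [604.0, -151.0], [511.0, -147.0]]Traceback (most recent call last):
  File "<stdin>", line 15, in <module>
  File "<stdin>", line 9, in best
IndexError: list index out of range
```

View pics/crop1.png

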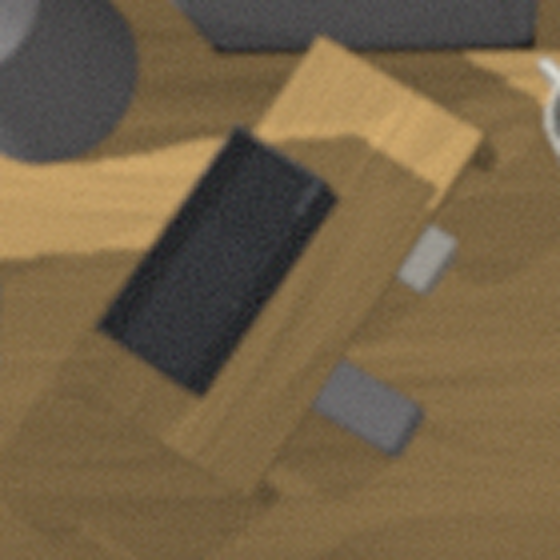

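The crop shows the bare grey tin at (370,405), square to the front edge, and the white tub at (428,258). The tin's grey steel fits the description, so the choice is confirmed. Next I refine the station and plan the approach.

```bash
cat >> h.py <<'E'
def plan(c, t):
    """commanded pose c, target t as (x,y,z,yaw deg), tool down -> scaled shift, turn"""
    c=np.array(c,float); t=np.array(t,float); y=np.radians(c[3]); d=t[:3]-c[:3]
    s=[d[0]*np.cos(y)+d[1]*np.sin(y), d[0]*np.sin(y)-d[1]*np.cos(y), -d[2]]
    print('shift',np.round(np.array(s)/200,4).tolist(),'turn z',round(-(t[3]-c[3])/90,4),'rows',max(np.linalg.norm(d)/41.7,abs(t[3]-c[3])/7.16).round(1))
E
python3 - <<'E'
from h import *
P=[(161.18,-603.87,199.2,14.94),(250,-450,260,30),(310,-270,260,45),(370,-90,260,59.2),(420,90,200,59.2),(478,264,130,59.2)]
for a,b in zip(P,P[1:]): plan(a,b)
H,W=400,640; cc,rr=np.meshgrid(np.arange(W),np.arange(H))
for n in('top','scene'):
    p=camera(n); w=world(p,cc,rr); z=w[...,2]; x=w[...,0];y=w[...,1]
    hsv=cv2.cvtColor(p['pixels'],cv2.COLOR_RGB2HSV)
    reg=(x>480)&(x<720)&(y<-60)&(y>-420)
    def line(m,name,ax):
        q=w[m]; 
        if len(q)<8: print(n,name,len(q));return
        v=cv2.fitLine(q[:,:2].astype(np.float32),cv2.DIST_HUBER,0,.01,.01).ravel()
        print(n,name,len(q),'med',np.round(np.median(q,0),1),'p3',np.round(np.percentile(q,2,axis=0)),'p97',np.round(np.percentile(q,98,axis=0)),'dir deg',round(np.degrees(np.arctan2(v[1],v[0])),2),'pt',np.round(v[2:],1))
    grey=hsv[...,1]<70
    line(reg&(z>184)&(z<200)&grey,'rearwall',0)
    line(reg&(z>205)&(z<230)&(hsv[...,1]>100),'bar',0)
    line(reg&(z>206)&(z<228)&grey&(y>-220),'cheek+',0)
    line(reg&(z>206)&(z<228)&grey&(y<-300),'cheek-',0)
    line(reg&(z>50)&(z<72)&grey&(x>650),'binfar',0)
    line(reg&(abs(z-145)<6)&(hsv[...,1]>70)&(y>-220),'panel+',0)
    line(reg&(abs(z-145)<6)&(hsv[...,1]>70)&(y<-300),'panel-',0)
    line(reg&(abs(z-127)<5)&grey,'trayfloor',0)
E
```

```text
shift [0.6274, -0.6289, -0.304] turn z -0.1673 rows 4.5
shift [0.7098, -0.6294, -0.0] turn z -0.1667 rows 4.6
shift [0.8485, -0.4243, -0.0] turn z -0.1578 rows 4.6
shift [0.9011, -0.2461, 0.3] turn z -0.0 rows 4.7
shift [0.8958, -0.1964, 0.35] turn z -0.0 rows 4.7
top rearwall 180 med [ 510.3 -279.7  195. ] p3 [ 503. -370.  184.] p97 [ 590. -151.  200.] dir deg 88.14 pt [ 509.5 -261.7]
top bar 112 med [ 507.3 -114.8  225.5] p3 [ 501. -148.  217.] p97 [516. -81. 230.] dir deg -89.98 pt [ 507.2 -113.9]
top cheek+ 61 med [ 559.6 -177.9  219. ] p3 [ 515. -181.  208.] p97 [ 602. -149.  225.] dir deg -4.26 pt [ 560.7 -178.3]
top cheek- 58 med [ 547.2 -368.5  215.7] p3 [ 506. -371.  208.] p97 [ 595. -366.  226.] dir deg -2.71 pt [ 548.1 -368.3]
top binfar 170 med [ 681.1 -288.5   61.3] p3 [ 654. -383.   51.] p97 [ 688. -178.   69.] dir deg 87.38 pt [ 681.4 -281.7]
top panel+ 42 med [ 568.9 -167.   146.4] p3 [ 540. -170.  141.] p97 [ 596. -161.  151.] dir deg -1.96 pt [ 570.1 -167. ]
top panel- 1
top trayfloor 1300 med [ 560.5 -278.3  127.7] p3 [ 523. -366.  123.] p97 [ 600. -192.  132.] dir
[... 209 characters left out ...]
4.  216.] p97 [516. -76. 228.] dir deg 87.73 pt [ 511.5 -109.7]
scene cheek+ 147 med [ 555.3 -174.7  213.6] p3 [ 513. -179.  206.] p97 [ 604. -143.  220.] dir deg -4.01 pt [ 559.3 -174.5]
scene cheek- 127 med [ 551.1 -364.9  213.5] p3 [ 507. -369.  206.] p97 [ 594. -361.  220.] dir deg -3.05 pt [ 550.5 -364.7]
scene binfar 300 med [ 682.1 -253.1   58.1] p3 [ 653. -376.   50.] p97 [ 688. -173.   64.] dir deg 87.52 pt [ 683.1 -264.9]
scene panel+ 40 med [ 578.7 -163.2  144. ] p3 [ 553. -168.  140.] p97 [ 599. -145.  148.] dir deg -4.17 pt [ 576.6 -163.2]
scene panel- 0
scene trayfloor 998 med [ 564.1 -289.4  127.4] p3 [ 507. -365.  124.] p97 [ 602. -177.  130.] dir deg 71.27 pt [ 565.6 -273.9]
```

Emit:
{"method": "play_rows", "body": {"targets": [[1,[0.6274,-0.6289,-0.304],[0,0,-0.1673]],[1,[0.6274,-0.6289,-0.304],[0,0,-0.1673]],[1,[0.6274,-0.6289,-0.304],[0,0,-0.1673]],[1,[0.6274,-0.6289,-0.304],[0,0,-0.1673]],[1,[0.6274,-0.6289,-0.304],[0,0,-0.1673]],[1,[0.6274,-0.6289,-0.304],[0,0,-0.1673]]], "grip_force": 50}}

```text
clock: 2.2
eef_pos: [252.5, -447.8, 262.7]
tool_rot: [3.138, -0.001, 0.528]
force: [0.3, -1.1, 0.6]
finger_gap: 0.997
grip_force: 0.0
```

Emit:
{"method": "play_rows", "body": {"targets": [[1,[0.7098,-0.6294,0],[0,0,-0.1667]],[1,[0.7098,-0.6294,0],[0,0,-0.1667]],[1,[0.7098,-0.6294,0],[0,0,-0.1667]],[1,[0.7098,-0.6294,0],[0,0,-0.1667]],[1,[0.7098,-0.6294,0],[0,0,-0.1667]],[1,[0.7098,-0.6294,0],[0,0,-0.1667]]]}}

```text
clock: 2.7
eef_pos: [310.7, -266.8, 259.7]
tool_rot: [-3.141, -0.001, 0.79]
force: [-0.1, -0.8, 0.3]
finger_gap: 0.999
grip_force: 0.0
```

Emit:
{"method": "play_rows", "body": {"targets": [[1,[0.8485,-0.4243,0],[0,0,-0.1578]],[1,[0.8485,-0.4243,0],[0,0,-0.1578]],[1,[0.8485,-0.4243,0],[0,0,-0.1578]],[1,[0.8485,-0.4243,0],[0,0,-0.1578]],[1,[0.8485,-0.4243,0],[0,0,-0.1578]],[1,[0.8485,-0.4243,0],[0,0,-0.1578]]]}}

```text
clock: 3.2
eef_pos: [371.0, -87.5, 260.0]
tool_rot: [3.141, -0.002, 1.038]
force: [0.2, -0.1, 0.8]
finger_gap: 0.999
grip_force: 0.0
```

Emit:
{"method": "play_rows", "body": {"targets": [[1,[0.9011,-0.2461,0.3],[0,0,0]],[1,[0.9011,-0.2461,0.3],[0,0,0]],[1,[0.9011,-0.2461,0.3],[0,0,0]],[1,[0.9011,-0.2461,0.3],[0,0,0]],[1,[0.9011,-0.2461,0.3],[0,0,0]],[1,[0.9011,-0.2461,0.3],[0,0,0]]]}}

```text
clock: 3.7
eef_pos: [419.9, 92.4, 197.6]
tool_rot: [-3.138, 0.001, 1.037]
force: [-0.8, -0.5, -1.0]
finger_gap: 1.002
grip_force: 0.0
```

Emit:
{"method": "play_rows", "body": {"targets": [[1,[0.8958,-0.1964,0.35],[0,0,0]],[1,[0.8958,-0.1964,0.35],[0,0,0]],[1,[0.8958,-0.1964,0.35],[0,0,0]],[1,[0.8958,-0.1964,0.35],[0,0,0]],[1,[0.8958,-0.1964,0.35],[0,0,0]],[1,[0.8958,-0.1964,0.35],[0,0,0]],[1,[0.8958,-0.1964,0.35],[0,0,0]]]}}

```text
clock: 4.28
eef_pos: [478.6, 262.8, 128.6]
tool_rot: [-3.141, 0.003, 1.034]
force: [0.2, -0.2, -0.1]
finger_gap: 0.997
grip_force: 0.0
```

Run:
```python
from h import *
print(state()['eef_pos'],state()['tool_rot'])
H,W=400,640; cc,rr=np.meshgrid(np.arange(W),np.arange(H))
p=camera('top'); save('a1',cv2.resize(p['pixels'][120:280,120:320],(800,640))[:600])
for n in('top','scene'):
    p=camera(n)
    for s in silhouettes('tin_center',p):
        w=maskpts(p,s['pixels']); w=w[~np.isnan(w).any(1)]; w=w[abs(w[:,2]-46)<5]
        if len(w)<15: continue
        m=np.median(w,0)
        if m[0]>440 and m[1]>200:
            n_=np.array([.512,.859]); l_=np.array([.859,-.512])
            a=w[:,:2]@n_; b=w[:,:2]@l_
            print(n,len(w),s['score'],'along',np.percentile(a,[1,5,95,99]).round(1),'lat',np.percentile(b,[1,5,50,95,99]).round(1))
print('tool along/lat',np.array([478,264])@n_,np.array([478,264])@l_)
```

```text
[478.62418342 262.82864343 128.59397485] [-3.14101970e+00  3.06291951e-03  1.03411424e+00]
top 27 0.64 along [459.9 461.  473.2 475.3] lat [273.2 275.9 286.9 294.3 295.3]
scene 224 0.91 along [466.1 469.8 508.2 510.3] lat [253.2 256.2 277.3 296.  297.5]
tool along/lat 471.51200000000006 275.43399999999997
```

Emit:
{"method": "play_rows", "body": {"targets": [[1,[0,0,0.15],[0,0,0]],[1,[0,0,0.3],[0,0,0]],[1,[0,0,0.42],[0,0,0]],[1,[0,0,0.52],[0,0,0]],[1,[0,0,0.58],[0,0,0]],[1,[0,0,0.605],[0,0,0]],[1,[0,0,0.605],[0,0,0]]]}}

```text
clock: 5.12
eef_pos: [477.4, 263.2, 8.5]
tool_rot: [-3.141, 0.001, 1.033]
force: [0.6, 0.4, -1.1]
finger_gap: 0.999
grip_force: 0.0
```

Emit:
{"method": "play_rows", "body": {"targets": [[0.3,[0,0,0],[0,0,0]],[0.1,[0,0,0],[0,0,0]],[0,[0,0,0],[0,0,0]],[-0.2,[0,0,0],[0,0,0]],[-0.3,[0,0,0],[0,0,0]],[-0.4,[0,0,0],[0,0,0]],[-0.4,[0,0,0],[0,0,0]],[-0.4,[0,0,0],[0,0,0]]], "grip_force": 40}}

```text
clock: 5.78
eef_pos: [479.3, 264.6, 11.1]
tool_rot: [3.14, -0.002, 1.034]
force: [-0.9, -0.8, 5.9]
finger_gap: 0.498
grip_force: 39.7
```

Emit:
{"method": "play_rows", "body": {"targets": [[-0.4,[-0.03,0,-0.01],[0,0,0]],[-0.4,[-0.1,0,-0.01],[0,0,0]],[-0.4,[-0.18,0,-0.01],[0,0,0]],[-0.4,[-0.26,0,-0.01],[0,0,0]],[-0.4,[-0.34,0,-0.01],[0,0,0]],[-0.4,[-0.42,0,-0.01],[0,0,0]],[-0.4,[-0.5,0,-0.01],[0,0,0]],[-0.4,[-0.58,0,-0.01],[0,0,0]],[-0.4,[-0.66,0,-0.01],[0,0,0]],[-0.4,[-0.74,0,-0.01],[0,0,0]],[-0.4,[-0.8,0,-0.01],[0,0,0]],[-0.4,[-0.8,0,-0.01],[0,0,0]]]}}

```text
clock: 6.78
eef_pos: [395.1, 125.1, 11.3]
tool_rot: [3.141, 0.001, 1.032]
force: [-0.1, -1.0, 0.9]
finger_gap: 0.493
grip_force: 42.3
```

Emit:
{"method": "play_rows", "body": {"targets": [[-0.4,[0,0,0],[0,0,0]],[0.1,[0,0,0],[0,0,0]],[0.5,[0,0,0],[0,0,0]],[1,[0,0,0],[0,0,0]],[1,[0,0,0],[0,0,0]],[1,[0,0,0],[0,0,0]],[1,[0,0,-0.3],[0,0,0]],[1,[0,0,-0.6],[0,0,0]],[1,[0,0,-0.7],[0,0,0]],[1,[0,0,-0.7],[0,0,0]]]}}

```text
clock: 7.62
eef_pos: [400.1, 127.4, 157.2]
tool_rot: [3.134, -0.006, 1.034]
force: [1.9, -0.4, 0.7]
finger_gap: 1.001
grip_force: 0.0
```

Run:
```python
from h import *
print(state()['eef_pos'],state()['tool_rot'])
t=camera('top'); s=camera('scene'); save('b1',np.hstack([cv2.resize(t['pixels'][140:300,120:320],(400,320)),cv2.resize(s['pixels'][160:320,340:540],(400,320))]))
for n,p in(('top',t),('scene',s)):
    for q in silhouettes('tin_center',p):
        w=maskpts(p,q['pixels']); w=w[~np.isnan(w).any(1)]; w=w[abs(w[:,2]-46)<5]
        if len(w)<15: continue
        r=cv2.minAreaRect(w[:,:2].astype(np.float32)); print(n,len(w),round(q['score'],2),q['xy'],np.round(r[0],1),np.round(r[1],1),round(r[2],2),np.median(w,0).round(1))
```

```text
[400.05390686 127.4057273  157.20629794] [ 3.13382169 -0.00639419  1.03375787]
top 498 0.73 [186.3, 290.1] [239.5 326.2] [ 45.6 138.2] 25.7 [239.5 326.7  46.6]
top 641 0.62 [301.0, 262.0] [345.1 -30.9] [ 46.4 167.1] 59.53 [344.6 -31.9  46.1]
scene 722 0.94 [427.3, 242.3] [435.7 193.1] [168.8  47.8] 61.02 [440.9 200.7  46.2]
scene 608 0.8 [488.5, 219.1] [247.2 316. ] [ 48.1 170.6] 25.51 [249.4 315.4  46.5]
scene 507 0.67 [367.0, 201.7] [345.4 -26.6] [ 48.1 168.9] 59.63 [351.6 -26.9  46.5]
scene 342 0.18 [258.7, 201.7] [ 600.4 -267.8] [215.1 172.2] 87.83 [ 643.6 -264.7   45.8]
```

View pics/b1.png

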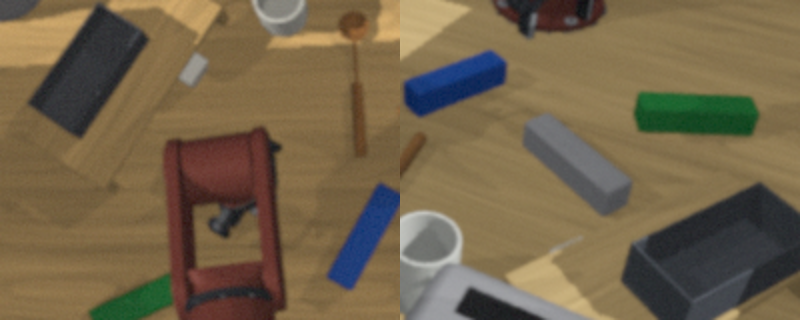

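The tin now lies clear of the shelf at the right-hand pane's (577,163), and the shelf, loaf tin and tub stand unmoved. The scene camera puts its centre at (436,193). The gripper's own travel predicts (434,190).

Run:
```python
from h import *
plan((396.1,126.6,151,59.2),(435,191.5,70,59.5))
plan((435,191.5,10,59.5),(435,191.5,290,59.5))
P=[(435,191.5,190,59.5),(430,20,330,70),(470,-130,330,82),(556,-272,330,87.3)]
for a,b in zip(P,P[1:]): plan(a,b)
```

```text
shift [0.3783, 0.0009, 0.405] turn z -0.0033 rows 2.7
shift [0.0, 0.0, -1.4] turn z -0.0 rows 6.7
shift [-0.7515, 0.4137, -0.7] turn z -0.1167 rows 5.3
shift [-0.6364, 0.4445, -0.0] turn z -0.1333 rows 3.7
shift [-0.6432, 0.5246, -0.0] turn z -0.0589 rows 4.0
```

Emit:
{"method": "play_rows", "body": {"targets": [[1,[0.37,-0.01,0],[0,0,0]],[1,[0.37,-0.01,0],[0,0,0]],[1,[0.37,-0.01,0.1],[0,0,0]],[1,[0.37,-0.01,0.25],[0,0,0]],[1,[0.37,-0.01,0.4],[0,0,0]],[1,[0.37,-0.01,0.55],[0,0,0]],[1,[0.37,-0.01,0.65],[0,0,0]],[1,[0.37,-0.01,0.7],[0,0,0]],[1,[0.37,-0.01,0.7],[0,0,0]]]}}

```text
clock: 8.57
eef_pos: [427.3, 189.8, 6.4]
tool_rot: [-3.134, 0.007, 1.033]
force: [-0.6, 0.4, -0.1]
finger_gap: 1.0
grip_force: 0.0
```

Emit:
{"method": "play_rows", "body": {"targets": [[0.3,[0,0,0],[0,0,0]],[0.1,[0,0,0],[0,0,0]],[0,[0,0,0],[0,0,0]],[-0.2,[0,0,0],[0,0,0]],[-0.3,[0,0,0],[0,0,0]],[-0.4,[0,0,0],[0,0,0]],[-0.4,[0,0,0],[0,0,0]],[-0.4,[0,0,0],[0,0,0]]]}}

```text
clock: 9.23
eef_pos: [434.0, 192.4, 13.8]
tool_rot: [3.14, -0.003, 1.033]
force: [-3.3, 1.7, 9.9]
finger_gap: 0.305
grip_force: 4.5
```

Run:
```python
from h import *
print(state())
t=camera('top'); s=camera('scene'); save('b2',np.hstack([cv2.resize(t['pixels'][180:300,180:330],(400,320)),cv2.resize(s['pixels'][190:290,370:495],(400,320))]))
for n,p in(('top',t),('scene',s)):
    for q in silhouettes('tin_center',p):
        w=maskpts(p,q['pixels']); w=w[~np.isnan(w).any(1)]
        if len(w)<15: continue
        r=cv2.minAreaRect(w[:,:2].astype(np.float32)); print(n,len(w),round(q['score'],2),q['xy'],np.round(r[0],1),np.round(r[1],1),round(r[2],2),np.median(w,0).round(1),np.percentile(w[:,2],[2,98]))
```

```text
{'clock': 9.2333, 'qpos': array([2.68317330e-01, 1.50606234e-01, 2.08750200e+00, 1.70243335e-03,
       9.00026465e-01, 8.05265753e-01]), 'qvel': array([ 0.00154983, -0.00065783,  0.00039311,  0.00036414, -0.00123062,
        0.00236552]), 'tau': array([-1.09601989e+00, -2.61482084e+01, -2.13950658e+01, -5.02962805e-01,
       -8.05473961e-01,  3.20814943e-03]), 'eef_pos': array([433.9505006 , 192.37678024,  13.78097109]), 'tool_rot': array([ 3.14016123, -0.00341933,  1.03279444]), 'force': array([-3.28693192,  1.67031222,  9.94974207]), 'wrist_torque': array([0.22053955, 0.53735586, 0.01405032]), 'grip_force': 4.528348351595923, 'finger_gap': 0.3050878563161368}
top 518 0.91 [180.5, 292.8] [249.8 299. ] [ 61.2 221.4] 18.74 [233.  338.8  46. ] [24.92658307 53.69570478]
top 817 0.76 [301.1, 261.8] [344.5 -29.7] [ 50.2 168.8] 59.03 [341.8 -31.8  46.5] [ 5.76111851 53.94757326]
top 1832 0.67 [303.2, 120.8] [814.5 -33.9] [159.8 143.6] 78.62 [788.  -36.2  80.1] [ 2.63724526 89.13760055]
top 210 0.48 [250.2, 238.3] [407.4 140.6] [63.4 39.8] 57.93 [406.4 135.3  46. ] [37.08681411 54.08695226]
scene 1023 0.69 [371.4, 199.5] [319.7 -42.7] [102.7 200.5] 60.32 [360.6 -24.   40.6] [ 1.64999125 48.91695749]
scene 1211 0.68 [486.2, 220.9] [247.  315.5] [ 51.5 169.9] 25.74 [258.4 318.   40.9] [ 4.5947569  48.89110864]
scene 1103 0.6 [431.4, 243.3] [427.4 176.6] [206.6  49.6] 62.34 [456.3 211.3  40.9] [ 7.1240322  48.55803026]
scene 129 0.43 [214.7, 181.1] [ 463.7 -573.2] [72.2 57.7] 59.03 [ 474.4 -556.4   17. ] [ 5.58716901 20.42119634]
```

View pics/b2.png

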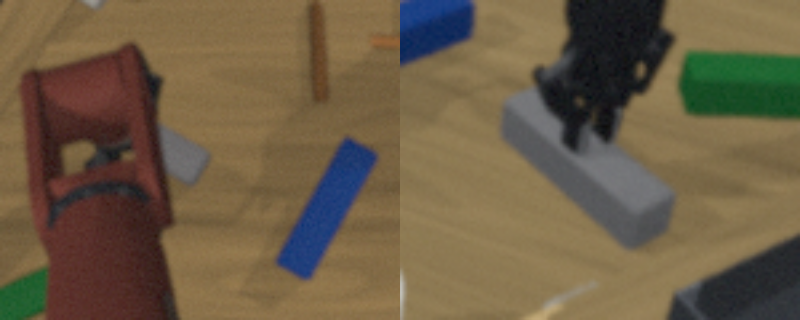

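Run:
```python
from h import *
s=camera('scene'); 
c=s['pixels'][205:262,395:470]; save('b3',cv2.resize(c,(790,600),interpolation=cv2.INTER_CUBIC))
cc,rr=np.meshgrid(np.arange(395,470),np.arange(205,262)); w=world(s,cc,rr)
dark=c.max(-1)<75
n_=np.array([.512,.859]); l_=np.array([.859,-.512]); o=np.array([434,192.4])
a=(w[...,:2]-o)@n_; b=(w[...,:2]-o)@l_; z=w[...,2]
for r in range(205,262,2):
    k=dark[r-205]&(z[r-205]<110)&(abs(a[r-205])<70)
    if k.sum(): print(r,[(int(cc[0,i]),int(a[r-205,i]),int(b[r-205,i]),int(z[r-205,i])) for i in np.nonzero(k)[0][::2]])
```

```text
215 [(444, 5, -40, 102), (446, 10, -42, 104)]
217 [(435, -4, -19, 96), (437, -1, -23, 97), (443, 8, -35, 99), (445, 11, -38, 100), (462, -17, -147, 35), (467, -11, -162, 34)]
219 [(422, -7, 24, 105), (424, -5, 19, 105), (435, 0, -17, 93), (437, 3, -19, 95), (439, 13, -15, 104), (441, 11, -25, 98), (469, -4, -164, 30)]
221 [(423, -6, 19, 97), (427, 8, 21, 109), (434, -4, -18, 83), (436, 6, -13, 93), (438, 10, -16, 94), (440, 14, -20, 96), (466, -10, -160, 20)]
223 [(416, -7, 43, 100), (424, 2, 24, 99), (426, 9, 25, 105), (428, 12, 20, 104), (430, 12, 13, 102), (432, -6, -14, 77), (434, 0, -14, 81), (436, 4, -17, 83), (438, 11, -16, 89), (460, -17, -145, 14), (468, -5, -166, 13)]
225 [(418, 0, 42, 98), (420, 10, 45, 107), (422, 12, 40, 106), (424, 13, 35, 105), (426, 10, 25, 99), (428, 12, 20, 98), (430, -67, -76, 0), (432, -4, -13, 72), (434, 0, -16, 74), (436, 7, -15, 80)]
227 [(420, 12, 46, 102), (422, 14, 42, 102), (424, 13, 33, 97), (426, 12, 25, 93), (428, 13, 19, 91), (430, -11, -15, 59), (432, -1, -11, 68), (434, 3, -14, 70), (436, 10, -13, 75), (438, 10, -21, 72)]
229 [(421, 12, 42, 95), (423, 2, 24, 79), (425, 7, 22, 82), (427, 8, 16, 80), (430, -9, -14, 53), (432, 0, -12, 61), (434, 4, -14, 64), (436, 11, -13, 69)]
231 [(421, -2, 25, 69), (423, 4, 25, 74), (425, 4, 18, 71), (431, -3, -13, 51), (433, 4, -12, 57), (435, 9, -14, 60)]
233 [(421, -2, 24, 61), (423, 3, 23, 65), (425, 7, 19, 66), (433, 2, -16, 46), (435, 11, -13, 55)]
235 [(422, 2, 24, 58), (424, 8, 23, 62)]
237 [(424, 7, 20, 53)]
```

View pics/b3.png

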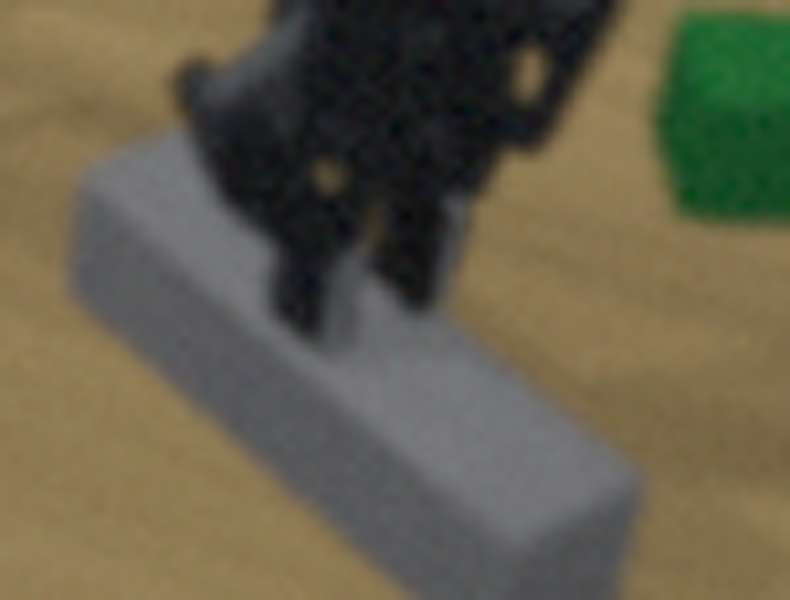

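The two fingers are sunk in the tin's top near (300,330) and (410,300), so this grip slipped inside the wall. It needs undoing gently. I'll open slowly, settle, and close again softly.

Emit:
{"method": "play_rows", "body": {"targets": [[-0.3,[0,0,0],[0,0,0]],[-0.2,[0,0,0],[0,0,0]],[-0.1,[0,0,0],[0,0,0]],[0,[0,0,0],[0,0,0]],[0.1,[0,0,0],[0,0,0]],[0.25,[0,0,0],[0,0,0]],[0.5,[0,0,0],[0,0,0]],[0.8,[0,0,0],[0,0,0]],[1,[0,0,0],[0,0,0]],[1,[0,0,0],[0,0,0]],[1,[0,0,0],[0,0,0]]], "grip_force": 20}}

```text
clock: 10.4
eef_pos: [431.9, 191.1, 10.8]
tool_rot: [-3.141, 0.0, 1.033]
force: [0.0, 0.4, 0.5]
finger_gap: 1.001
grip_force: 0.0
```

Run:
```python
from h import *
st=state(); print(st['eef_pos'],st['force'],st['finger_gap'],st['grip_force'])
s=camera('scene'); 
for q in silhouettes('tin_center',s):
    w=maskpts(s,q['pixels']); w=w[~np.isnan(w).any(1)]
    w=w[abs(w[:,2]-46)<4]
    if len(w)<15: continue
    r=cv2.minAreaRect(w[:,:2].astype(np.float32)); print(len(w),round(q['score'],2),q['xy'],np.round(r[0],1),np.round(r[1],1),round(r[2],2))
hsv=cv2.cvtColor(s['pixels'],cv2.COLOR_RGB2HSV)
cc,rr=np.meshgrid(np.arange(640),np.arange(400)); w=world(s,cc,rr)
m=(hsv[...,1]<40)&(abs(w[...,2]-46)<3)&(w[...,0]>370)&(w[...,0]<510)&(w[...,1]>90)&(w[...,1]<290)&(hsv[...,2]>80)
q=w[m]; r=cv2.minAreaRect(q[:,:2].astype(np.float32)); print(len(q),r)
c=s['pixels'][205:262,395:470]; save('b4',cv2.resize(c,(790,600),interpolation=cv2.INTER_CUBIC))
```

```text
[431.9091315  191.11561999  10.76736753] [0.02766656 0.42699009 0.45797701] 1.0008752798112452 0.0
487 0.96 [366.4, 201.5] [345.1 -28.2] [ 50.  170.1] 60.56
514 0.84 [433.0, 246.0] [436.6 194.4] [164.6  48.3] 61.1
562 0.7 [488.5, 218.2] [246. 315.] [ 49.4 168.4] 25.17
286 0.61 [255.5, 198.2] [ 600.1 -267.6] [214.5 170.3] 87.39
504 ((435.644287109375, 194.67300415039062), (164.67495727539062, 48.85416030883789), 59.94220733642578)
```

View pics/b4.png

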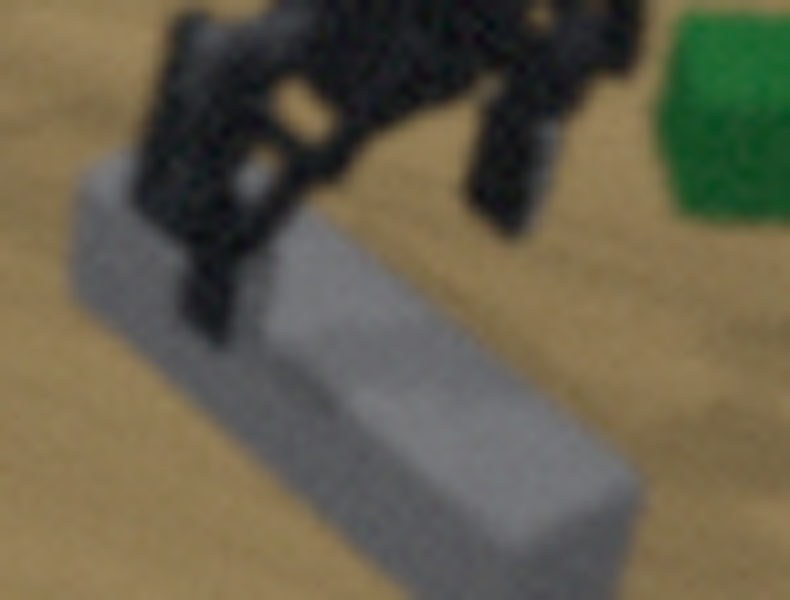

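Opened again. The near finger is at (210,340) and the far one at (515,230), straddling the tin, and the tin has not moved. I'll shift 3 mm along it and close softly.

Emit:
{"method": "play_rows", "body": {"targets": [[1,[0.015,0,0],[0,0,0]],[0.6,[0.015,0,0],[0,0,0]],[0.4,[0.015,0,0],[0,0,0]],[0.3,[0.015,0,0],[0,0,0]],[0.2,[0.015,0,0],[0,0,0]],[0.15,[0.015,0,0],[0,0,0]],[0.1,[0.015,0,0],[0,0,0]],[0.05,[0.015,0,0],[0,0,0]],[0.0,[0.015,0,0],[0,0,0]],[0.0,[0.015,0,0],[0,0,0]]], "grip_force": 25}}

```text
clock: 11.33
eef_pos: [434.3, 193.8, 12.0]
tool_rot: [3.141, -0.0, 1.034]
force: [-1.5, -1.0, 5.3]
finger_gap: 0.498
grip_force: 4.9
```

Emit:
{"method": "play_rows", "body": {"targets": [[-0.02,[0,0,0],[0,0,0]],[-0.04,[0,0,0],[0,0,0]],[-0.06,[0,0,0],[0,0,0]],[-0.06,[0,0,0],[0,0,0]]]}}

```text
clock: 11.67
eef_pos: [433.5, 194.2, 12.4]
tool_rot: [-3.14, 0.0, 1.033]
force: [-4.9, -0.3, 11.4]
finger_gap: 0.472
grip_force: 8.5
```

Run:
```python
from h import *
st=state(); print(st['eef_pos'],st['force'],st['wrist_torque'],st['finger_gap'],st['grip_force'])
s=camera('scene')
c=s['pixels'][205:262,395:470]; save('b5',cv2.resize(c,(790,600),interpolation=cv2.INTER_CUBIC))
def proj(P):
    R=cv2.Rodrigues(np.array(s['rvec'],float))[0]; q=R@np.array(P,float)+np.array(s['tvec'],float).ravel()
    x,y=q[:2]/q[2]; f=1+s['k1']*(x*x+y*y); return (((x*f*s['fx']+s['cx'])-395)*790/75).round(),(((y*f*s['fy']+s['cy'])-205)*600/57).round()
n_=np.array([.512,.859]); l_=np.array([.859,-.512]); o=st['eef_pos'][:2]
for a,b,z in[(0,23,46),(0,-23,46),(0,23,0),(0,23,14),(0,-23,14),(0,37,14),(0,37,46)]:
    print((a,b,z),proj([*(o+a*n_+b*l_),z]))
hsv=cv2.cvtColor(s['pixels'],cv2.COLOR_RGB2HSV)
cc,rr=np.meshgrid(np.arange(640),np.arange(400)); w=world(s,cc,rr)
m=(hsv[...,1]<40)&(abs(w[...,2]-46)<3)&(w[...,0]>370)&(w[...,0]<510)&(w[...,1]>90)&(w[...,1]<290)&(hsv[...,2]>80)
q=w[m][:,:2]-o; a=q@n_; b=q@l_
for lo in range(-90,90,20):
    k=(a>lo)&(a<lo+20)
    if k.sum()>5: print('a',lo+10,'b',np.percentile(b[k],[3,97]).round(1),'z',np.median(w[m][k,2]).round(1))
print('a range',np.percentile(a,[1,99]).round(1))
```

```text
[433.52541605 194.18227923  12.40310606] [-4.94988343 -0.34821328 11.41127804] [-0.0106341   0.68209311  0.02700245] 0.4719643121956523 8.504383018070456
(0, 23, 46) (np.float64(283.0), np.float64(346.0))
(0, -23, 46) (np.float64(420.0), np.float64(286.0))
(0, 23, 0) (np.float64(259.0), np.float64(478.0))
(0, 23, 14) (np.float64(266.0), np.float64(438.0))
(0, -23, 14) (np.float64(401.0), np.float64(378.0))
(0, 37, 14) (np.float64(224.0), np.float64(457.0))
(0, 37, 46) (np.float64(240.0), np.float64(365.0))
a -80 b [-5.7 24.4] z 47.2
a -60 b [ 4.6 25.1] z 46.6
a -40 b [ 9.8 25.8] z 46.4
a -20 b [-16.2  24.9] z 46.0
a 0 b [-19.9  10.4] z 47.1
a 20 b [-18.1  24.5] z 47.2
a 40 b [-17.9  21.7] z 47.0
a 60 b [-18.9  23.4] z 46.7
a 80 b [-19.4  21.3] z 46.1
a range [-81.9  82.8]
```

View pics/b5.png

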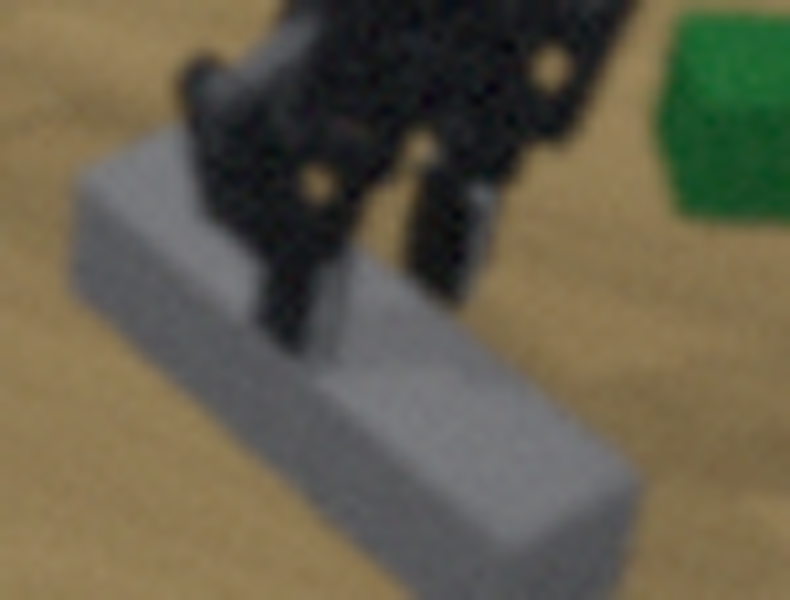

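The near finger ends at (290,350) and never shows in front of the tin's near face, so the real tips may stand about 30 mm higher than the reported TCP implies. I'll open, lift a little and measure the tips against the reported TCP.

Emit:
{"method": "play_rows", "body": {"targets": [[0.1,[0,0,0],[0,0,0]],[0.4,[0,0,0],[0,0,0]],[1,[0,0,0],[0,0,0]],[1,[0,0,0],[0,0,0]],[1,[0,0,-0.2],[0,0,0]],[1,[0,0,-0.3],[0,0,0]],[1,[0,0,-0.3],[0,0,0]],[1,[0,0,-0.3],[0,0,0]]]}}

```text
clock: 12.38
eef_pos: [435.2, 194.1, 72.3]
tool_rot: [3.139, -0.002, 1.033]
force: [0.1, -0.0, -0.7]
finger_gap: 0.998
grip_force: 0.0
```

Run:
```python
from h import *
st=state(); print(st['eef_pos'],st['tool_rot'],st['qpos'],st['finger_gap'])
s=camera('scene')
cc,rr=np.meshgrid(np.arange(640),np.arange(400)); w=world(s,cc,rr)
n_=np.array([.512,.859]); l_=np.array([.859,-.512]); q=w[...,:2]-st['eef_pos'][:2]; a=q@n_; b=q@l_
m=(s['pixels'].max(-1)<75)&(abs(a)<50)&(abs(b)<75)&(w[...,2]>30)&(w[...,2]<260)&(rr<250)
for sgn in(1,-1):
    k=m&(b*sgn>25); z=w[...,2][k]; i=np.argsort(z)[:12]
    print('side',sgn,k.sum(),[(int(a[k][j]),int(b[k][j]),int(z[j]),int(cc[k][j]),int(rr[k][j])) for j in i])
print('shift of gripper cloud a,b med',np.median(a[m]),np.median(b[m]))
```

```text
[435.17979536 194.12516482  72.30665285] [ 3.13922364e+00 -2.49678939e-03  1.03325242e+00] [2.72151187e-01 5.15218110e-02 2.05926396e+00 7.85955341e-06
 1.02736506e+00 8.09694003e-01] 0.9979388491376824
side 1 641 [(5, 49, 123, 419, 220), (7, 48, 124, 420, 220), (6, 48, 127, 420, 219), (0, 52, 130, 417, 217), (8, 53, 130, 419, 219), (-1, 54, 130, 416, 217), (7, 55, 131, 418, 219), (3, 55, 131, 417, 218), (7, 49, 131, 420, 218), (-3, 53, 132, 416, 216), (7, 52, 132, 419, 218), (10, 48, 132, 421, 218)]
side -1 288 [(-6, -46, 119, 444, 207), (3, -44, 120, 446, 209), (0, -44, 121, 445, 208), (7, -42, 123, 447, 209), (-6, -45, 123, 444, 206), (9, -44, 124, 448, 209), (-1, -43, 124, 445, 207), (4, -45, 124, 447, 208), (3, -43, 124, 446, 208), (0, -45, 124, 446, 207), (-3, -46, 124, 445, 206), (11, -45, 125, 449, 209)]
shift of gripper cloud a,b med 11.140278435928714 25.660433755302474
```

Run:
```python
from h import *
st=state(); s=camera('scene'); t=camera('top')
n_=np.array([.512,.859]); l_=np.array([.859,-.512]); o=st['eef_pos'][:2]
def proj(p,P):
    R=cv2.Rodrigues(np.array(p['rvec'],float))[0]; q=R@np.array(P,float)+np.array(p['tvec'],float).ravel()
    x,y=q[:2]/q[2]; f=1+p['k1']*(x*x+y*y); return np.round([x*f*p['fx']+p['cx'],y*f*p['fy']+p['cy']],1)
for b in(48,-48):
    for z in (72,85,100,121): print(b,z,proj(s,[*(o+b*l_),z]))
for col in(446,419):
    for r in range(200,250,2):
        w=world(s,[col],[r])[0]; q=w[:2]-o; print(col,r,s['pixels'][r,col].tolist(),'a,b,z',(q@n_).round(),(q@l_).round(),w[2].round())
# arm check: forearm / wrist heights seen by top camera vs tool axis
cc,rr=np.meshgrid(np.arange(640),np.arange(400)); w=world(t,cc,rr); m=(np.hypot(w[...,0]-o[0],w[...,1]-o[1])<60)
print('max z near tool (top cam)',np.percentile(w[...,2][m],[50,90,99]))
```

```text
48 72 [415.6 233.7]
48 85 [416.2 229.9]
48 100 [416.9 225.4]
48 121 [418.  219.1]
-48 72 [443.2 221.8]
-48 85 [444.  218.1]
-48 100 [444.9 213.7]
-48 121 [446.3 207.4]
446 200 [24, 23, 24] a,b,z -3.0 -44.0 145.0
446 202 [10, 15, 14] a,b,z -2.0 -45.0 139.0
446 204 [17, 19, 19] a,b,z -1.0 -45.0 133.0
446 206 [24, 24, 26] a,b,z 1.0 -45.0 127.0
446 208 [31, 25, 24] a,b,z 2.0 -46.0 121.0
446 210 [110, 93, 64] a,b,z -100.0 -170.0 -2.0
446 212 [146, 123, 84] a,b,z -91.0 -161.0 -0.0
446 214 [149, 128, 89] a,b,z -82.0 -153.0 1.0
446 216 [148, 128, 88] a,b,z -75.0 -145.0 1.0
446 218 [147, 126, 85] a,b,z -69.0 -140.0 -0.0
446 220 [144, 125, 85] a,b,z -60.0 -131.0 2.0
446 222 [141, 123, 84] a,b,z -53.0 -125.0 1.0
446 224 [135, 116, 79] a,b,z -47.0 -119.0 1.0
446 226 [135, 115, 78] a,b,z -39.0 -112.0 1.0
446 228 [132, 114, 75] a,b,z -32.0 -105.0 2.0
446 230 [135, 115, 77] a,b,z -27.0 -100.0 0.0
446 232 [141, 122, 83] a,b,z -21.0 -95.0 -1.0
446 234 [139, 120, 84] a,b,z -11.0 -85.0 3.0
446 236 [136, 116, 77] a,b,z -6.0 -81.0 1.0
446 238 [131, 112, 79] a,b,z -0.0 -75.0 1.0
446 240 [120, 103, 73] a,b
[... 653 characters left out ...]
 51.0 125.0
419 222 [113, 113, 115] a,b,z -54.0 -13.0 47.0
419 224 [117, 118, 121] a,b,z -49.0 -9.0 45.0
419 226 [115, 115, 119] a,b,z -40.0 -1.0 48.0
419 228 [114, 113, 117] a,b,z -34.0 4.0 47.0
419 230 [114, 115, 117] a,b,z -27.0 10.0 48.0
419 232 [118, 118, 122] a,b,z -20.0 15.0 48.0
419 234 [117, 117, 121] a,b,z -14.0 21.0 48.0
419 236 [103, 103, 105] a,b,z -13.0 20.0 41.0
419 238 [91, 91, 94] a,b,z -10.0 22.0 37.0
419 240 [85, 85, 87] a,b,z -9.0 22.0 30.0
419 242 [89, 91, 94] a,b,z -7.0 23.0 25.0
419 244 [88, 87, 92] a,b,z -6.0 22.0 19.0
419 246 [88, 88, 91] a,b,z -6.0 21.0 11.0
419 248 [109, 100, 84] a,b,z -3.0 22.0 6.0
max z near tool (top cam) [436.03537557 453.93318338 474.27369616]
```

Open tips measure z≈118–120 with the reported TCP at 72, where 85 is expected, so the real fingertips sit about 34 mm above what the state says. The first grips therefore only caught the tin's rim. I'll descend further in stages and watch the force.

Emit:
{"method": "play_rows", "body": {"targets": [[1,[0,0.012,0.15],[0,0,0]],[1,[0,0.012,0.27],[0,0,0]],[1,[0,0.012,0.32],[0,0,0]],[1,[0,0.012,0.35],[0,0,0]],[1,[0,0.012,0.37],[0,0,0]],[1,[0,0.012,0.37],[0,0,0]],[1,[0,0.012,0.37],[0,0,0]]]}}

```text
clock: 13.12
eef_pos: [436.5, 192.8, -2.4]
tool_rot: [3.141, -0.001, 1.033]
force: [-0.2, 1.3, -0.3]
finger_gap: 1.0
grip_force: 0.0
```

Emit:
{"method": "play_rows", "body": {"targets": [[1,[0,0,0.03],[0,0,0]],[1,[0,0,0.06],[0,0,0]],[1,[0,0,0.09],[0,0,0]],[1,[0,0,0.09],[0,0,0]]]}}

```text
clock: 13.45
eef_pos: [434.7, 192.2, -22.1]
tool_rot: [-3.14, 0.002, 1.033]
force: [-0.8, -0.2, 0.1]
finger_gap: 1.0
grip_force: 0.0
```

Run:
```python
from h import *
st=state(); s=camera('scene'); print(st['eef_pos'],st['force'])
n_=np.array([.512,.859]); l_=np.array([.859,-.512]); o=st['eef_pos'][:2]
cc,rr=np.meshgrid(np.arange(640),np.arange(400)); w=world(s,cc,rr); q=w[...,:2]-o; a=q@n_; b=q@l_
m=(s['pixels'].max(-1)<70)&(abs(a)<40)&(abs(b)<75)&(w[...,2]>3)&(w[...,2]<110)
for sgn in(1,-1):
    k=m&(b*sgn>30); z=w[...,2][k]; i=np.argsort(z)[:14]
    print(sgn,k.sum(),[(int(a[k][j]),int(b[k][j]),int(z[j]),int(rr[k][j])) for j in i])
```

```text
[434.67833627 192.22442604 -22.13381778] [-0.82738465 -0.23261007  0.14049313]
1 239 [(8, 48, 32, 247), (9, 52, 34, 247), (7, 48, 34, 246), (2, 53, 36, 245), (7, 51, 36, 246), (6, 54, 36, 246), (-1, 54, 37, 244), (6, 47, 37, 245), (6, 50, 38, 245), (6, 55, 40, 245), (3, 55, 41, 244), (7, 49, 42, 244), (0, 55, 42, 243), (5, 54, 43, 244)]
-1 181 [(4, -44, 25, 236), (0, -45, 25, 235), (-3, -44, 27, 234), (8, -44, 29, 236), (4, -44, 29, 235), (0, -44, 29, 234), (-3, -43, 31, 233), (7, -44, 31, 235), (11, -44, 31, 236), (-7, -43, 31, 232), (3, -44, 32, 234), (0, -43, 33, 233), (11, -44, 34, 235), (7, -44, 35, 234)]
```

No contact at a reported −22, so the offset is real: open tips stand about 47 mm above the reported TCP. I'll go down 8 mm more and grip.

Emit:
{"method": "play_rows", "body": {"targets": [[1,[0,0,0.02],[0,0,0]],[1,[0,0,0.04],[0,0,0]],[1,[0,0,0.04],[0,0,0]],[0.6,[0,0,0.04],[0,0,0]],[0.4,[0,0,0.04],[0,0,0]],[0.3,[0,0,0.04],[0,0,0]],[0.2,[0,0,0.04],[0,0,0]],[0.1,[0,0,0.04],[0,0,0]],[0.0,[0,0,0.04],[0,0,0]],[0.0,[0,0,0.04],[0,0,0]],[0.0,[0,0,0.04],[0,0,0]]], "grip_force": 40}}

```text
clock: 14.42
eef_pos: [436.2, 192.7, -28.7]
tool_rot: [3.141, -0.001, 1.033]
force: [0.5, 0.9, 2.2]
finger_gap: 0.536
grip_force: 42.4
```

Gap 0.536 is 46 mm at 42 N, a firm full-depth grip on the middle. The tin's bottom is at reported z + 29. Now lift and carry.

Run:
```python
from h import *
P=[(435.9,192.6,161,59.2),(430,20,230,70),(475,-130,230,80),(559,-271.5,230,87.2)]
for a,b in zip(P,P[1:]): plan(a,b)
```

```text
shift [-0.7564, 0.4166, -0.345] turn z -0.12 rows 4.5
shift [-0.6278, 0.4679, -0.0] turn z -0.1111 rows 3.8
shift [-0.6238, 0.5365, -0.0] turn z -0.08 rows 3.9
```

Emit:
{"method": "play_rows", "body": {"targets": [[0,[0,0,-0.03],[0,0,0]],[0,[0,0,-0.1],[0,0,0]],[0,[0,0,-0.2],[0,0,0]],[0,[0,0,-0.32],[0,0,0]],[0,[0,0,-0.46],[0,0,0]],[0,[0,0,-0.6],[0,0,0]],[0,[0,0,-0.74],[0,0,0]],[0,[0,0,-0.86],[0,0,0]],[0,[0,0,-0.95],[0,0,0]],[0,[0,0,-0.95],[0,0,0]]]}}

```text
clock: 15.25
eef_pos: [438.9, 193.4, 165.8]
tool_rot: [3.135, -0.006, 1.033]
force: [0.6, -0.5, -0.5]
finger_gap: 0.534
grip_force: 42.1
```

Emit:
{"method": "play_rows", "body": {"targets": [[0,[-0.07,0.04,-0.03],[0,0,-0.01]],[0,[-0.19,0.104,-0.086],[0,0,-0.03]],[0,[-0.32,0.175,-0.145],[0,0,-0.05]],[0,[-0.45,0.25,-0.21],[0,0,-0.07]],[0,[-0.58,0.32,-0.27],[0,0,-0.09]],[0,[-0.69,0.38,-0.315],[0,0,-0.11]],[0,[-0.7564,0.4166,-0.345],[0,0,-0.12]]]}}

```text
clock: 15.83
eef_pos: [429.2, 17.7, 229.4]
tool_rot: [-3.141, 0.001, 1.221]
force: [0.6, 0.7, -1.5]
finger_gap: 0.533
grip_force: 42.0
```

Emit:
{"method": "play_rows", "body": {"targets": [[0,[-0.12,0.09,0],[0,0,-0.02]],[0,[-0.24,0.18,0],[0,0,-0.04]],[0,[-0.36,0.27,0],[0,0,-0.06]],[0,[-0.48,0.36,0],[0,0,-0.08]],[0,[-0.58,0.43,0],[0,0,-0.1]],[0,[-0.6278,0.4679,0],[0,0,-0.1111]]]}}

```text
clock: 16.33
eef_pos: [474.3, -132.6, 227.9]
tool_rot: [-3.139, 0.001, 1.395]
force: [-0.3, 0.7, 0.2]
finger_gap: 0.536
grip_force: 42.0
```

Emit:
{"method": "play_rows", "body": {"targets": [[0,[-0.12,0.1,0],[0,0,-0.015]],[0,[-0.24,0.2,0],[0,0,-0.03]],[0,[-0.36,0.31,0],[0,0,-0.045]],[0,[-0.48,0.41,0],[0,0,-0.06]],[0,[-0.57,0.49,0],[0,0,-0.07]],[0,[-0.6238,0.5365,0],[0,0,-0.08]],[0,[-0.6238,0.5365,0],[0,0,-0.08]],[0,[-0.6238,0.5365,0],[0,0,-0.08]]]}}

```text
clock: 17.0
eef_pos: [557.9, -271.4, 227.5]
tool_rot: [-3.138, -0.002, 1.521]
force: [-0.2, -1.0, -0.8]
finger_gap: 0.532
grip_force: 42.0
```

Run:
```python
from h import *
st=state(); print(st['eef_pos'],st['tool_rot'],st['finger_gap'],st['grip_force'])
ps={n:camera(n) for n in('scene','top')}
s=ps['scene']['pixels'][90:240,180:340]; t=ps['top']['pixels'][110:240,310:450]
save('c1',np.hstack([cv2.resize(s,(400,375)),cv2.resize(t,(400,375))]))
cc,rr=np.meshgrid(np.arange(640),np.arange(400))
yd=np.array([np.cos(np.radians(87.2)),np.sin(np.radians(87.2))]); xd=np.array([yd[1],-yd[0]]); o=np.array([559,-271.5])
for n,p in ps.items():
    w=world(p,cc,rr); z=w[...,2]; q=w[...,:2]-o; X=q@xd; Y=q@yd
    grey=cv2.cvtColor(p['pixels'],cv2.COLOR_RGB2HSV)[...,1]<70
    for nm,m in(('cheek+',(abs(z-214)<9)&grey&(Y>80)&(Y<110)&(abs(X)<60)),('cheek-',(abs(z-214)<9)&grey&(Y<-80)&(Y>-110)&(abs(X)<60)),('rear',(abs(z-190)<8)&grey&(X<-35)&(X>-70)&(abs(Y)<85)),('tintop',(z>292)&(z<320)&grey&(abs(Y)<110)&(abs(X)<60)&(p['pixels'].max(-1)>75)),('tinany',(z>245)&(z<320)&grey&(abs(Y)<110)&(abs(X)<60)&(p['pixels'].max(-1)>75))):
        if m.sum()>5: print(n,nm,m.sum(),'X',np.percentile(X[m],[3,50,97]).round(1),'Y',np.percentile(Y[m],[3,50,97]).round(1),'z',np.percentile(z[m],[3,50,97]).round(1))
```

```text
[ 557.8954372  -271.38199339  227.52033401] [-3.13799491e+00 -2.33535892e-03  1.52062807e+00] 0.5321932844860573 41.9773668050766
scene cheek+ 142 X [-49.4  -3.2  39.7] Y [94.4 96.5 98.5] z [205.4 213.5 220.3]
scene cheek- 107 X [-42.5  -1.6  36.9] Y [-96.4 -93.4 -90.8] z [205.5 212.6 220. ]
scene rear 202 X [-54.1 -50.4 -47.5] Y [-78.4  -6.3  58.9] z [182.6 191.2 197.7]
scene tintop 464 X [-24.6   6.2  23.7] Y [-72.8  38.1  83. ] z [293.1 301.8 308.4]
scene tinany 1022 X [-22.4  18.8  25. ] Y [-75.7  38.4  83.7] z [261.2 288.9 304.2]
top cheek+ 40 X [-31.9   6.3  36.4] Y [90.7 93.  94.7] z [208.5 218.4 222.4]
top cheek- 25 X [-48.6 -32.7 -19.8] Y [-98.7 -97.6 -95.4] z [206.  217.3 222.6]
top tintop 337 X [-23.7  -5.8  19.2] Y [-62.8  28.4  79.6] z [297.4 303.4 308.8]
top tinany 390 X [-24.2  -6.8  18.3] Y [-62.5  26.2  81.5] z [268.1 302.8 308.8]
```

View pics/c1.png

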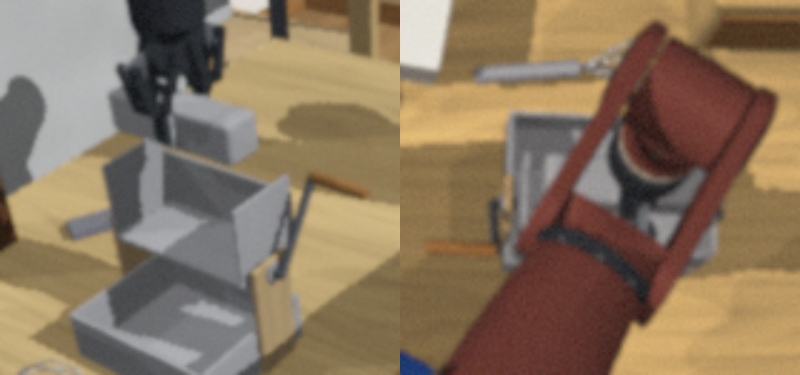

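The tin hangs above the tray at left-pane (185,120), centred between the cheeks at (150,175) and (260,230). The measured tin-top height of 302 matches reported z + 75, and it sits within about 1.5 mm of the tray's middle. Lower it slowly.

Emit:
{"method": "play_rows", "body": {"targets": [[0,[0.005,0,0.05],[0,0,0]],[0,[0.005,0,0.13],[0,0,0]],[0,[0.005,0,0.22],[0,0,0]],[0,[0.005,0,0.31],[0,0,0]],[0,[0.005,0,0.4],[0,0,0]],[0,[0.005,0,0.48],[0,0,0]],[0,[0.005,0,0.54],[0,0,0]],[0,[0.005,0,0.58],[0,0,0]],[0,[0.005,0,0.6],[0,0,0]],[0,[0.005,0,0.61],[0,0,0]],[0,[0.005,0,0.61],[0,0,0]]]}}

```text
clock: 18.02
eef_pos: [565.2, -273.0, 115.3]
tool_rot: [3.127, 0.007, 1.523]
force: [8.0, -1.4, 8.9]
finger_gap: 0.535
grip_force: 43.9
```

Emit:
{"method": "play_rows", "body": {"targets": [[0,[0,0,0.005],[0,0,0]],[0,[0,0,0.01],[0,0,0]],[0,[0,0,0.015],[0,0,0]],[0,[0,0,0.02],[0,0,0]],[0,[0,0,0.025],[0,0,0]],[0,[0,0,0.03],[0,0,0]],[0,[0,0,0.03],[0,0,0]]]}}

```text
clock: 18.6
eef_pos: [568.2, -273.6, 108.8]
tool_rot: [3.12, 0.008, 1.522]
force: [13.2, -1.3, 6.6]
finger_gap: 0.53
grip_force: 46.2
```

A +x force of 13 N shows the gripper's knuckles rubbing the rear wall. I'll raise and set the tin 14 mm nearer the lip, which is still fully on the tray floor.

Emit:
{"method": "play_rows", "body": {"targets": [[0,[0,0.04,-0.04],[0,0,0]],[0,[0,0.07,-0.08],[0,0,0]],[0,[0,0.07,-0.08],[0,0,0]],[0,[0,0.07,-0.06],[0,0,0]],[0,[0,0.07,-0.04],[0,0,0]],[0,[0,0.07,-0.02],[0,0,0]],[0,[0,0.07,0],[0,0,0]],[0,[0,0.07,0],[0,0,0]]]}}

```text
clock: 19.27
eef_pos: [571.2, -270.4, 99.5]
tool_rot: [-3.138, -0.002, 1.522]
force: [-0.7, 0.4, -1.1]
finger_gap: 0.53
grip_force: 47.3
```

Emit:
{"method": "play_rows", "body": {"targets": [[0,[0,0,0.005],[0,0,0]],[0,[0,0,0.01],[0,0,0]],[0,[0,0,0.01],[0,0,0]]]}}

```text
clock: 19.52
eef_pos: [572.9, -271.3, 99.8]
tool_rot: [-3.141, -0.0, 1.522]
force: [-0.1, 0.5, -1.0]
finger_gap: 0.535
grip_force: 47.3
```

Emit:
{"method": "play_rows", "body": {"targets": [[0,[0,0,0.005],[0,0,0]],[0,[0,0,0.01],[0,0,0]],[0,[0,0,0.015],[0,0,0]],[0,[0,0,0.015],[0,0,0]]]}}

```text
clock: 19.85
eef_pos: [573.3, -271.5, 98.4]
tool_rot: [3.141, 0.0, 1.522]
force: [-2.8, 1.2, 4.8]
finger_gap: 0.532
grip_force: 47.8
```

Emit:
{"method": "play_rows", "body": {"targets": [[0.12,[0,0,0],[0,0,0]],[0.18,[0,0,0],[0,0,0]],[0.22,[0,0,0],[0,0,0]],[0.22,[0,0,0],[0,0,0]],[0.22,[0,0,0],[0,0,0]]]}}

```text
clock: 20.27
eef_pos: [572.9, -271.2, 96.7]
tool_rot: [-3.141, -0.0, 1.522]
force: [0.6, 0.7, -0.3]
finger_gap: 0.606
grip_force: 0.0
```

Emit:
{"method": "play_rows", "body": {"targets": [[0.22,[0,0,-0.03],[0,0,0]],[0.22,[0,0,-0.08],[0,0,0]],[0.22,[0,0,-0.15],[0,0,0]],[0.22,[0,0,-0.25],[0,0,0]],[0.22,[0,0,-0.4],[0,0,0]],[0.22,[0,0,-0.55],[0,0,0]],[0.22,[0,0,-0.7],[0,0,0]],[0.22,[0,0,-0.85],[0,0,0]],[0.22,[0,0,-0.9],[0,0,0]],[0.22,[0,0,-0.9],[0,0,0]]]}}

```text
clock: 21.1
eef_pos: [575.4, -272.7, 283.6]
tool_rot: [3.132, 0.005, 1.522]
force: [0.1, -0.4, 0.5]
finger_gap: 0.609
grip_force: 0.0
```

Run:
```python
from h import *
st=state(); print(st['eef_pos'],st['tool_rot'],st['force'])
ps={n:camera(n) for n in('scene','top')}
cc,rr=np.meshgrid(np.arange(640),np.arange(400))
yd=np.array([np.cos(np.radians(87.2)),np.sin(np.radians(87.2))]); xd=np.array([yd[1],-yd[0]]); o=np.array([559,-271.5])
for n,p in ps.items():
    w=world(p,cc,rr); z=w[...,2]; q=w[...,:2]-o; X=q@xd; Y=q@yd
    hsv=cv2.cvtColor(p['pixels'],cv2.COLOR_RGB2HSV); grey=hsv[...,1]<70
    for nm,m in(('tin',(abs(z-173)<4)&grey&(abs(Y)<89)&(X<42)&(X>-40)),('rear',(abs(z-185)<12)&grey&(X<-35)&(X>-70)&(abs(Y)<85)),('bar',(z>205)&(z<235)&(hsv[...,1]>100)&(Y>100)&(Y<220)&(X<10)&(X>-90))):
        if m.sum()>5: print(n,nm,m.sum(),'X',np.percentile(X[m],[3,50,97]).round(1),'Y',np.percentile(Y[m],[3,50,97]).round(1),'z',np.percentile(z[m],[3,50,97]).round(1),'xy',np.median(w[m],0).round(1))
```

```text
[ 575.4226153  -272.71215026  283.56010045] [3.13211249 0.00518263 1.52202182] [ 0.05146853 -0.41893398  0.47047326]
scene tin 500 X [-5.5 18.9 35.8] Y [-77.2  -2.4  71.4] z [169.9 173.2 175.2] xy [ 577.4 -275.3  173.2]
scene rear 253 X [-52.9 -50.1 -47.7] Y [-79.1 -10.   52.7] z [173.9 185.9 196.3] xy [ 508.2 -278.8  185.9]
scene bar 130 X [-62.6 -55.2 -52.3] Y [125.6 161.  192.6] z [216.6 224.  227.8] xy [ 511.5 -108.   224. ]
top tin 160 X [-4.6 25.1 36.5] Y [-83.4 -60.4  79.3] z [169.8 173.  176.8] xy [ 582.7 -332.5  173. ]
top bar 124 X [-65.  -59.2 -52. ] Y [120.9 154.1 187.5] z [218.9 226.3 232.8] xy [ 507.1 -114.8  226.3]
```

The tin lies in the tray (X −7…37, top at 173). The bar centre comes out near (508,−112), z 219.5, consistent with the hinge geometry. Plan the pinch on its outer half and the arc.

Run:
```python
from h import *
P=[(573,-271.2,277,87.2),(509.2,-91.8,277,87.2),(509.2,-91.8,172,87.2)]
for a,b in zip(P,P[1:]): plan(a,b)
for th in [0,.05,.1,.15,.2,.25,.3,.36,.42,.5,.6,.7,.8,.9,1.0,1.1,1.2,1.28,1.3]:
    f=.62-th; print(th, np.round([110*(np.sin(.62)-np.sin(f))/200, -110*(np.cos(f)-np.cos(.62))/200],3))
```

```text
shift [0.8803, -0.3624, -0.0] turn z -0.0 rows 4.6
shift [0.0, 0.0, 0.525] turn z -0.0 rows 2.5
0 [ 0. -0.]
0.05 [ 0.023 -0.015]
0.1 [ 0.046 -0.03 ]
0.15 [ 0.07  -0.043]
0.2 [ 0.095 -0.055]
0.25 [ 0.121 -0.065]
0.3 [ 0.147 -0.074]
0.36 [ 0.178 -0.084]
0.42 [ 0.21  -0.091]
0.5 [ 0.254 -0.098]
0.6 [ 0.309 -0.102]
0.7 [ 0.364 -0.101]
0.8 [ 0.418 -0.093]
0.9 [ 0.472 -0.081]
1.0 [ 0.524 -0.063]
1.1 [ 0.574 -0.04 ]
1.2 [ 0.621 -0.012]
1.28 [0.657 0.013]
1.3 [0.665 0.02 ]
```

Emit:
{"method": "play_rows", "body": {"targets": [[0.22,[0.17,-0.07,0],[0,0,0]],[0.22,[0.35,-0.14,0],[0,0,0]],[0.22,[0.53,-0.21,0],[0,0,0]],[0.22,[0.7,-0.28,0],[0,0,0]],[0.22,[0.82,-0.33,0],[0,0,0]],[0.22,[0.88,-0.362,0],[0,0,0]],[0.22,[0.88,-0.362,0],[0,0,0]],[0.22,[0.88,-0.362,0.1],[0,0,0]],[0.22,[0.88,-0.362,0.15],[0,0,0]],[0.22,[0.88,-0.362,0.15],[0,0,0]]]}}

```text
clock: 22.03
eef_pos: [507.0, -92.3, 242.6]
tool_rot: [-3.134, -0.001, 1.521]
force: [-0.1, -0.4, -0.6]
finger_gap: 0.611
grip_force: 0.0
```

Emit:
{"method": "play_rows", "body": {"targets": [[0.22,[0,0,0.1],[0,0,0]],[0.22,[0,0,0.2],[0,0,0]],[0.22,[0,0,0.28],[0,0,0]],[0.22,[0,0,0.34],[0,0,0]],[0.22,[0,0,0.375],[0,0,0]],[0.22,[0,0,0.375],[0,0,0]],[0.22,[0,0,0.375],[0,0,0]]]}}

```text
clock: 22.62
eef_pos: [509.5, -92.4, 172.1]
tool_rot: [-3.141, 0.0, 1.521]
force: [0.3, -0.2, -0.1]
finger_gap: 0.609
grip_force: 0.0
```

Run:
```python
from h import *
st=state(); print(st['eef_pos'],st['force'])
p=camera('scene'); cc,rr=np.meshgrid(np.arange(640),np.arange(400))
yd=np.array([np.cos(np.radians(87.2)),np.sin(np.radians(87.2))]); xd=np.array([yd[1],-yd[0]]); o=np.array([559,-271.5])
w=world(p,cc,rr); z=w[...,2]; q=w[...,:2]-o; X=q@xd; Y=q@yd
save('d1',cv2.resize(p['pixels'][110:200,250:370],(800,600),interpolation=cv2.INTER_CUBIC))
m=(p['pixels'].max(-1)<60)&(Y>150)&(Y<215)&(X>-110)&(X<0)&(z>195)&(z<260)
for lo in range(195,260,6):
    k=m&(z>=lo)&(z<lo+6); 
    if k.sum(): print(lo,k.sum(),'X',sorted(X[k].astype(int)),'Y',np.median(Y[k]).round())
```

```text
[509.45383176 -92.35377249 172.10690684] [ 0.27157478 -0.1974605  -0.06385486]
207 1 X [np.int64(-86)] Y 179.0
213 12 X [np.int64(-88), np.int64(-87), np.int64(-87), np.int64(-86), np.int64(-86), np.int64(-85), np.int64(-85), np.int64(-85), np.int64(-84), np.int64(-84), np.int64(-84), np.int64(-21)] Y 179.0
219 19 X [np.int64(-87), np.int64(-87), np.int64(-86), np.int64(-86), np.int64(-86), np.int64(-85), np.int64(-85), np.int64(-85), np.int64(-85), np.int64(-84), np.int64(-83), np.int64(-24), np.int64(-22), np.int64(-22), np.int64(-21), np.int64(-21), np.int64(-21), np.int64(-20), np.int64(-20)] Y 180.0
225 20 X [np.int64(-88), np.int64(-87), np.int64(-87), np.int64(-86), np.int64(-86), np.int64(-85), np.int64(-85), np.int64(-85), np.int64(-85), np.int64(-85), np.int64(-85), np.int64(-85), np.int64(-22), np.int64(-21), np.int64(-21), np.int64(-21), np.int64(-20), np.int64(-20), np.int64(-19), np.int64(-19)] Y 180.0
231 17 X [np.int64(-86), np.int64(-86), np.int64(-86), np.int64(-85), np.int64(-85), np.int64(-85), np.int64(-84), np.int64(-24), np.int64(-22), np.int64(-22), np.int64(-
[... 843 characters left out ...]
int64(-86), np.int64(-85), np.int64(-21), np.int64(-21), np.int64(-20), np.int64(-20), np.int64(-20), np.int64(-8)] Y 184.0
255 38 X [np.int64(-107), np.int64(-107), np.int64(-92), np.int64(-91), np.int64(-90), np.int64(-90), np.int64(-90), np.int64(-90), np.int64(-89), np.int64(-88), np.int64(-88), np.int64(-87), np.int64(-87), np.int64(-87), np.int64(-86), np.int64(-85), np.int64(-85), np.int64(-84), np.int64(-26), np.int64(-23), np.int64(-23), np.int64(-21), np.int64(-20), np.int64(-20), np.int64(-20), np.int64(-10), np.int64(-5), np.int64(-5), np.int64(-4), np.int64(-4), np.int64(-4), np.int64(-2), np.int64(-2), np.int64(-2), np.int64(-1), np.int64(-1), np.int64(-1), np.int64(0)] Y 182.0
```

View pics/d1.png

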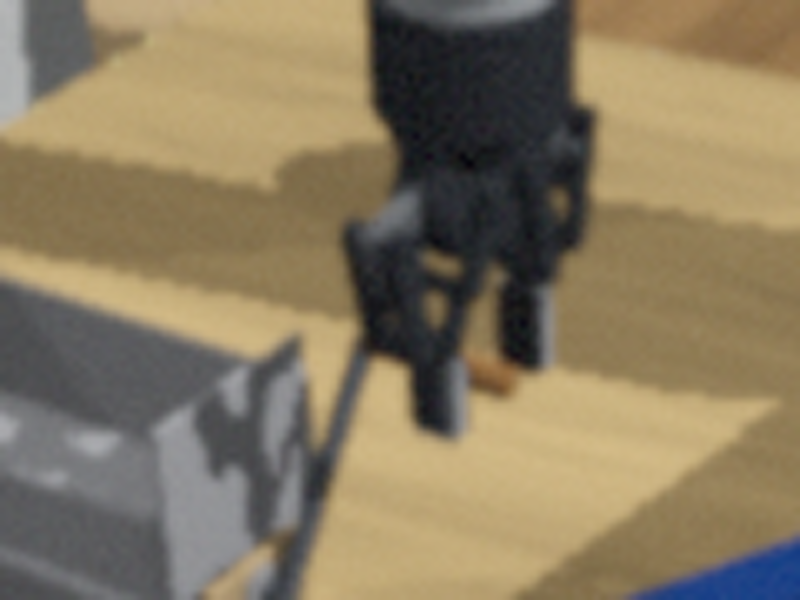

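The bar's orange end shows between the two fingers at (490,375), just above the tips, and the tin and arm are clear. I'll go down 4 mm and pinch.

Emit:
{"method": "play_rows", "body": {"targets": [[0.22,[0,0,0.02],[0,0,0]],[0.0,[0,0,0.02],[0,0,0]],[-0.2,[0,0,0.02],[0,0,0]],[-0.4,[0,0,0.02],[0,0,0]],[-0.55,[0,0,0.02],[0,0,0]],[-0.65,[0,0,0.02],[0,0,0]],[-0.75,[0,0,0.02],[0,0,0]],[-0.85,[0,0,0.02],[0,0,0]],[-0.9,[0,0,0.02],[0,0,0]],[-0.9,[0,0,0.02],[0,0,0]],[-0.9,[0,0,0.02],[0,0,0]]], "grip_force": 35}}

```text
clock: 23.58
eef_pos: [509.4, -91.9, 168.3]
tool_rot: [3.141, -0.0, 1.522]
force: [-0.5, 1.1, 2.2]
finger_gap: 0.146
grip_force: 34.1
```

Emit:
{"method": "play_rows", "body": {"targets": [[-0.9,[0,0.01,-0.007],[0,0,0]],[-0.9,[0,0.023,-0.015],[0,0,0]],[-0.9,[0,0.046,-0.03],[0,0,0]],[-0.9,[0,0.07,-0.043],[0,0,0]],[-0.9,[0,0.095,-0.055],[0,0,0]],[-0.9,[0,0.121,-0.065],[0,0,0]],[-0.9,[0,0.147,-0.074],[0,0,0]],[-0.9,[0,0.178,-0.084],[0,0,0]],[-0.9,[0,0.21,-0.091],[0,0,0]],[-0.9,[0,0.21,-0.091],[0,0,0]]]}}

```text
clock: 24.42
eef_pos: [552.2, -94.0, 187.2]
tool_rot: [3.14, -0.0, 1.522]
force: [-2.2, 1.2, 5.8]
finger_gap: 0.149
grip_force: 35.3
```

Emit:
{"method": "play_rows", "body": {"targets": [[-0.9,[0,0.044,-0.007],[0,0,0]],[-0.9,[0,0.099,-0.011],[0,0,0]],[-0.9,[0,0.154,-0.01],[0,0,0]],[-0.9,[0,0.208,-0.002],[0,0,0]],[-0.9,[0,0.262,0.01],[0,0,0]],[-0.9,[0,0.314,0.028],[0,0,0]],[-0.9,[0,0.364,0.051],[0,0,0]],[-0.9,[0,0.411,0.079],[0,0,0]],[-0.9,[0,0.447,0.104],[0,0,0]],[-0.9,[0,0.447,0.104],[0,0,0]],[-0.9,[0,0.447,0.104],[0,0,0]]]}}

```text
clock: 25.33
eef_pos: [641.9, -98.4, 165.0]
tool_rot: [3.14, -0.0, 1.522]
force: [0.3, 0.6, 2.3]
finger_gap: 0.147
grip_force: 35.3
```

```bash
cat > chk.py <<'E'
from h import *
st=state(); print(st['eef_pos'],st['force'],st['finger_gap'],st['grip_force'])
cc,rr=np.meshgrid(np.arange(640),np.arange(400))
yd=np.array([np.cos(np.radians(87.2)),np.sin(np.radians(87.2))]); xd=np.array([yd[1],-yd[0]]); o=np.array([559,-271.5])
for n in('scene','top'):
    p=camera(n); w=world(p,cc,rr); z=w[...,2]; q=w[...,:2]-o; X=q@xd; Y=q@yd
    hsv=cv2.cvtColor(p['pixels'],cv2.COLOR_RGB2HSV); grey=hsv[...,1]<70
    inb=(abs(Y)<92)&(X>-40)&(X<118)
    print(n,'z hist in bin/tray region',np.histogram(z[inb&grey],bins=[-5,10,30,44,56,70,100,125,135,165,180,240])[0])
    m=(abs(z-50)<5)&grey&inb
    if m.sum()>5: print(' z45-55 X',np.percentile(X[m],[3,50,97]).round(),'Y',np.percentile(Y[m],[3,50,97]).round(),m.sum())
    b=(hsv[...,1]>100)&(Y>100)&(Y<200)&(z>190)&(z<260)&(abs(X)<110)
    if b.sum()>3: print(' bar',np.median(X[b]).round(1),np.median(Y[b]).round(1),np.median(z[b]).round(1),b.sum())
    for q in silhouettes('tin_center',p):
        v=np.nanmedian(maskpts(p,q['pixels']),0).round(); print('  tin?',round(q['score'],2),v,q['pixels'].sum())
E
python3 chk.py
```

```text
[641.90160314 -98.40423413 164.98827972] [0.30782116 0.59559093 2.27579539] 0.14680925380296986 35.30420958995819
scene z hist in bin/tray region [398  18 137 638   0  48 249 106 172  36 609]
 z45-55 X [52. 76. 95.] Y [-78.   8.  82.] 628
 bar 76.3 188.1 219.0 24
  tin? 0.87 [356. -23.  40.] 1037
  tin? 0.84 [ 641. -271.   49.] 758
  tin? 0.7 [259. 318.  41.] 1237
top z hist in bin/tray region [ 704   84    0   35    1    0    0    0    0  144 1785]
 z45-55 X [93. 95. 97.] Y [-82.  -8.  72.] 33
 bar 68.4 144.8 224.4 29
  tin? 0.85 [246. 309.  46.] 814
```

The tin lies flat in the bin (top at z≈50, X 52–95, |Y|<85). The bar is at about 1.29 rad. Lead the empty tray back slowly along the same arc.

Emit:
{"method": "play_rows", "body": {"targets": [[-0.9,[0,-0.012,-0.01],[0,0,0]],[-0.9,[0,-0.036,-0.025],[0,0,0]],[-0.9,[0,-0.083,-0.053],[0,0,0]],[-0.9,[0,-0.133,-0.076],[0,0,0]],[-0.9,[0,-0.185,-0.094],[0,0,0]],[-0.9,[0,-0.239,-0.106],[0,0,0]],[-0.9,[0,-0.293,-0.114],[0,0,0]],[-0.9,[0,-0.348,-0.115],[0,0,0]],[-0.9,[0,-0.38,-0.113],[0,0,0]],[-0.9,[0,-0.403,-0.111],[0,0,0]],[-0.9,[0,-0.425,-0.108],[0,0,0]],[-0.9,[0,-0.447,-0.104],[0,0,0]]]}}

```text
clock: 26.53
eef_pos: [551.6, -94.0, 187.3]
tool_rot: [3.138, 0.0, 1.522]
force: [10.0, 1.5, 4.6]
finger_gap: 0.146
grip_force: 36.7
```

Emit:
{"method": "play_rows", "body": {"targets": [[-0.9,[0,-0.016,0.004],[0,0,0]],[-0.9,[0,-0.032,0.007],[0,0,0]],[-0.9,[0,-0.048,0.012],[0,0,0]],[-0.9,[0,-0.063,0.017],[0,0,0]],[-0.9,[0,-0.076,0.021],[0,0,0]],[-0.9,[0,-0.089,0.026],[0,0,0]],[-0.9,[0,-0.102,0.031],[0,0,0]],[-0.9,[0,-0.115,0.036],[0,0,0]],[-0.9,[0,-0.127,0.042],[0,0,0]],[-0.9,[0,-0.14,0.048],[0,0,0]]]}}

```text
clock: 27.37
eef_pos: [522.4, -92.6, 176.8]
tool_rot: [-3.141, 0.0, 1.522]
force: [-1.1, -0.2, 4.0]
finger_gap: 0.15
grip_force: 36.9
```

Emit:
{"method": "play_rows", "body": {"targets": [[-0.9,[0,-0.012,0.007],[0,0,0]],[-0.9,[0,-0.024,0.013],[0,0,0]],[-0.9,[0,-0.036,0.021],[0,0,0]],[-0.9,[0,-0.047,0.028],[0,0,0]],[-0.9,[0,-0.059,0.036],[0,0,0]],[-0.9,[0,-0.07,0.043],[0,0,0]],[-0.9,[0,-0.077,0.047],[0,0,0]],[-0.9,[0,-0.077,0.047],[0,0,0]],[-0.9,[0,-0.077,0.047],[0,0,0]]]}}

```text
clock: 28.12
eef_pos: [509.5, -92.0, 167.9]
tool_rot: [3.137, 0.0, 1.522]
force: [5.5, -0.3, 2.8]
finger_gap: 0.149
grip_force: 37.6
```

Back at the starting position with a light 5.5 N against the stop, so the tray is home. Release and rise.

Emit:
{"method": "play_rows", "body": {"targets": [[-0.75,[0,0,0],[0,0,0]],[-0.6,[0,0,0],[0,0,0]],[-0.3,[0,0,0],[0,0,0]],[0,[0,0,0],[0,0,0]],[0.22,[0,0,0],[0,0,0]],[0.22,[0,0,0],[0,0,0]],[0.22,[0,0,-0.1],[0,0,0]],[0.22,[0,0,-0.25],[0,0,0]],[0.22,[0,0,-0.4],[0,0,0]],[0.22,[0,0,-0.55],[0,0,0]],[0.22,[0,0,-0.6],[0,0,0]],[0.22,[0,0,-0.6],[0,0,0]]]}}

```text
clock: 29.12
eef_pos: [509.7, -92.5, 290.9]
tool_rot: [3.135, 0.002, 1.522]
force: [0.5, 0.1, 0.4]
finger_gap: 0.608
grip_force: 0.0
```

```bash
python3 chk.py
python3 - <<'E'
from h import *
for n in('scene','top'):
    p=camera(n)
    for l in ['small_tub','loaf_tin','lidded_tub','mug','spoon','whisk','pastry_brush']:
        for s in silhouettes(l,p)[:1]: print(n,l,round(s['score'],2),np.round(s['xy']),np.nanmedian(maskpts(p,s['pixels']),0).round())
E
```

```text
[509.67743083 -92.5128935  290.8906126 ] [0.48397303 0.07730911 0.3845112 ] 0.6081008612309675 0.0
scene z hist in bin/tray region [463  22 144 641   0   0  31 824  38  19  38]
 z45-55 X [52. 75. 95.] Y [-78.   6.  81.] 620
 bar -55.1 161.0 224.0 130
  tin? 0.92 [359. -23.  42.] 981
  tin? 0.88 [258. 318.  38.] 1326
  tin? 0.81 [ 641. -270.   49.] 833
top z hist in bin/tray region [ 130   15   16  441   43    0  279 1122   29    0    0]
 z45-55 X [61. 77. 95.] Y [-85. -12.  53.] 410
 bar -59.0 142.5 226.8 39
  tin? 0.91 [246. 307.  46.] 824
  tin? 0.78 [ 635. -287.   51.] 515
  tin? 0.4 [ 557. -291.  127.] 3007
scene loaf_tin 0.56 [498. 288.] [585. 393. 101.]
scene lidded_tub 0.75 [284. 299.] [815. -14.  79.]
scene mug 0.78 [348. 288.] [696.  96.  66.]
scene spoon 0.57 [323. 266.] [637. -14.  13.]
scene whisk 0.59 [217. 254.] [ 748. -275.   32.]
scene pastry_brush 0.44 [214. 180.] [ 476. -555.   17.]
top small_tub 0.48 [217. 176.] [607. 238.  50.]
top loaf_tin 0.96 [165. 174.] [598. 396.  85.]
top lidded_tub 0.64 [306. 119.] [790. -36.  81.]
top mug 0.64 [259. 142.] [724. 106.  40.]
top spoon 0.65 [296. 160.] [665. -16.  13.]
top whisk 0.8 [366. 132.] [ 746. -242.   36.]
top pastry_brush 0.97 [458. 228.] [ 430. -539.   19.]
```

```bash
python3 -c "
from bench import close_job
print(close_job())"
```

```text
the job is handed in; nothing more can be done
None
```

The job is handed in at about 29 s: the tin lies flat in the bin, the empty tray is back home past the catch, and the other items stand where they were. The second grip caught only the tin's top because the fingertips sit about 34 mm above the reported tool position. I also set the tin down 14 mm nearer the lip than planned, after the gripper rubbed the tray's rear wall (13 N).

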